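# Stow the bench scrapers in the dry store and shut it

## Robot

A 6-joint arm with a two-finger parallel gripper is mounted at the origin on a cart in front of the work surface, level with it; the furniture and walls round the work are solid. World frame = base frame: x ahead of the robot, y to its left, z up, the work surface at z = 0. Lengths are in m, angles in rad, forces in N, time in s.
With the tool pointing down it reaches from about 0.275 to 0.75 m from the base axis. Payload 10.2 kg.
Tool frame: the origin (TCP) lies at the very end of the fingers, on their centre line; the grasp point (between the pads) lies behind it (hold_point_z is the z of the grasp point in the tool frame, in m); z points along the fingers, x is the direction in which the jaws open and shut, and the axes are right-handed (so a half turn about z gives the same grasp; the last joint's range is limited). The gripper opens to 88 mm and grips with 3 to 60 N. Pads are 18 mm wide; open, the fingers measure 123 mm over their backs; the gripper's body (75 mm by 187 mm) begins 45 mm behind the grasp point.
Start: joints at [-1.533, 0.313, 1.498, -0, 1.331, -0.223], TCP at [0.135, -0.507, 0.239] pointing down, gripper open.
Joint ranges: [-2.94, 2.94], [-0.97, 2.17], [0.19, 2.56], [-1.23, 4.37], [0.02, 3.11], [-2.88, 2.88]. Speed limits (rad/s): [2.39, 2.39, 3.01, 3.14, 3.14, 3.14].

## Interface

Orientations are given as a 3x3 rotation matrix whose columns are the frame's x, y, z axes.
In Python, from station import * gives the robot as it stands. The module is installed in compiled form; this text tells all that it offers.
- The arm moves only by the shell command python3 -m crank 'ROWS' [FORCE]. ROWS is text: rows parted by semicolons, each of 7 numbers parted by spaces: the shift along the world's x, y, z in cm, then the turn, a rotation vector about the world's x, y, z in degrees, then the opening in per cent of the stroke, from 0 (shut) to 100 (fully open). In form: x y z rx ry rz gripper; .... A call has 1 to 8 rows; each row is the pose to reach, as a shift and turn from the pose commanded when the call began; what a row does not reach only later rows make up. A row lasts 1/8 s, in which the tool goes at most 62.5 mm and 10.7 degrees, less where a joint would pass 70% of its speed; a pose out of reach is approached as far as the arm can. A call with a gripper value outside its range is refused whole. The fingers move at their own pace and stop on an object; FORCE is the grip in N (left out, the last holds). Time passes only in rows, so rows that repeat a pose let the fingers close. It gives the time, the measured TCP pose, the force and the opening at its end, in the units of the state.
- observe(): the state, without advancing time (a new reading comes with each control period).
- grab_frame(name): name is "scene" or "top"; returns a dict with "pixels" (400x640x3 uint8, red, green, blue), "fx", "fy", "cx", "cy" (pixels), "dist" ([k1, k2, p1, p2, k3] as OpenCV has them; the pictures are not rectified), "origin" and "rotation" of the camera in the world. Camera axes: x right, y up, looking along -z (the intrinsics and any distortion apply to the point x, -y, -z); pixel columns grow to the right and rows downward; lengths in m; the calibration is good to about 2 mm. A picture is of the moment at which its call begins. There is no depth.
- finish_job(): hands the job in, once; it reports no verdict.
The state is a dict: "clock": time; "joint_pos": joint angles; "qd": joint speeds; "effort": joint torques, N m; "eef_pos": TCP position; "orientation": TCP orientation; "force": force on the tool from outside, world axes, zero at the start; "ft_torque": the same for the moment, N m; "opening": opening from 0.0 (shut) to 1.0 (fully open).
Only numpy, scipy, OpenCV 4.12 (cv2) and the standard library are available. Lean on these libraries where they do the work, as an engineer would, in place of code of your own. Each camera call takes 0.05 s, during which the arm holds its last target.

## Task

Put the clean bench scrapers away dry: slide every scraper lying on the bench blade first into a slot of its own width in the low white dry store, right in until the handle's shoulder meets the block, and slide the drying cartridge (the white block with a perforated metal top) lengthwise into the wide lane under the raised roof at the right-hand end until it meets the stop inside. Then push both doors of the store shut until they click home.

Things in the scene. Friction and masses are not known exactly. Their poses are not given: they have to be found in the camera images.
- store: Fixed low white cabinet, 368 mm wide, front to the robot. Origin: underside, 6 mm right of mid-width; +x into the slots, y to the left. x: sill -102, side walls from -90, face of the slotted block 4, back 88 mm. Porch before the block: floor 10 mm above the worktop, open above; side walls 60 mm high, inner faces y = 182, -170. Block top 44 mm high over the slots, 64 over the lane (right end).
- slot_wide_1 (a point): Mouth of a wide slot (1st from the left, store y = 133 mm): middle of the slot floor, 22 mm above the worktop, at the block's face. Slot 62 mm wide, 12 high, 78 deep along store +x; lead-ins below and beside. A wide scraper is home with its origin here, the shoulder (too thick to enter) against the block. Handles rest on a rail, 8 mm wide, level with the slot floor, 60 mm before the block.
- slot_narrow_1 (a point): Mouth of a narrow slot (2nd from the left, store y = 73 mm): middle of the slot floor, 22 mm above the worktop, at the block's face. Slot 42 mm wide, 12 high, 78 deep along store +x; lead-ins below and beside. A narrow scraper is home with its origin here, the shoulder (too thick to enter) against the block. Handles rest on a rail, 8 mm wide, level with the slot floor, 60 mm before the block.
- slot_wide_2 (a point): Mouth of a wide slot (3rd from the left, store y = 13 mm): middle of the slot floor, 22 mm above the worktop, at the block's face. Slot 62 mm wide, 12 high, 78 deep along store +x; lead-ins below and beside. A wide scraper is home with its origin here, the shoulder (too thick to enter) against the block. Handles rest on a rail, 8 mm wide, level with the slot floor, 60 mm before the block.
- slot_narrow_2 (a point): Mouth of a narrow slot (4th from the left, store y = -47 mm): middle of the slot floor, 22 mm above the worktop, at the block's face. Slot 42 mm wide, 12 high, 78 deep along store +x; lead-ins below and beside. A narrow scraper is home with its origin here, the shoulder (too thick to enter) against the block. Handles rest on a rail, 8 mm wide, level with the slot floor, 60 mm before the block.
- lane_home (a point): Home of the middle of the drying cartridge's underside: on the lane floor (10 mm above the worktop, level with the porch floor), store x = 13, y = -114 mm. The lane is 68 mm wide, 46 high, along the store's x, under a roof from the block's face (x = 4 mm) on; its stop is at x = 58 mm. A cartridge against the stop stands 36 mm out in front of the roof.
- door_left (a joint): Left door angle (rad): 0 shut, grows to 2.0 as it swings out to the robot; stays where left. Upright leaf 169 mm long, 8 thick, 18 to 60 mm above the worktop. Shut, its outer face is at store x = -90 mm. At about 0.08 rad a sprung ball under its free edge meets a ridge on the sill; 3 to 5 N there takes it over, then it snaps home (below 0.03).
- door_left_hinge (a point): On the left door's vertical hinge axis, at the leaf's lower edge, mid thickness; store y = 179 mm.
- door_left_edge (a point): Middle of the left door's free edge, on its outer face, 171 mm from the hinge axis. A round pull, 16 mm across and 14 mm proud of the outer face, is 156 mm from the axis.
- door_right (a joint): Right door angle (rad): 0 shut, grows to 2.0 as it swings out to the robot; stays where left. Upright leaf 169 mm long, 8 thick, 18 to 60 mm above the worktop. Shut, its outer face is at store x = -90 mm. At about 0.08 rad a sprung ball under its free edge meets a ridge on the sill; 3 to 5 N there takes it over, then it snaps home (below 0.03).
- door_right_hinge (a point): On the right door's vertical hinge axis, at the leaf's lower edge, mid thickness; store y = -167 mm.
- door_right_edge (a point): Middle of the right door's free edge, on its outer face, 171 mm from the hinge axis. A round pull, 16 mm across and 14 mm proud of the outer face, is 156 mm from the axis.
- scraper_wide_1: Wide scraper on the worktop (may be absent: None), 110 g: flat steel blade 56 mm wide, 72 long, 5 thick (6 mm narrower each side over the last 10 mm), then in line a wooden handle 76 long, 18 wide, 16 thick, flush with the blade underneath. Origin: underside, centre line, at the shoulder where handle meets blade; +x along the blade to its free edge (x = 72 mm), handle to x = -76 mm; z up.
- scraper_wide_2: Wide scraper on the worktop (may be absent: None), 110 g: flat steel blade 56 mm wide, 72 long, 5 thick (6 mm narrower each side over the last 10 mm), then in line a wooden handle 76 long, 18 wide, 16 thick, flush with the blade underneath. Origin: underside, centre line, at the shoulder where handle meets blade; +x along the blade to its free edge (x = 72 mm), handle to x = -76 mm; z up.
- scraper_narrow_1: Narrow scraper on the worktop (may be absent: None), 110 g: flat steel blade 36 mm wide, 72 long, 5 thick (6 mm narrower each side over the last 10 mm), then in line a wooden handle 76 long, 18 wide, 16 thick, flush with the blade underneath. Origin: underside, centre line, at the shoulder where handle meets blade; +x along the blade to its free edge (x = 72 mm), handle to x = -76 mm; z up.
- scraper_narrow_2: Narrow scraper on the worktop (may be absent: None), 110 g: flat steel blade 36 mm wide, 72 long, 5 thick (6 mm narrower each side over the last 10 mm), then in line a wooden handle 76 long, 18 wide, 16 thick, flush with the blade underneath. Origin: underside, centre line, at the shoulder where handle meets blade; +x along the blade to its free edge (x = 72 mm), handle to x = -76 mm; z up.
- drying_cartridge: Drying cartridge: white closed block with a metal top with rows of round holes, 60 mm (its x) by 90 mm (its y, lengthwise) by 40 mm high, about 0.15 kg, lying on the worktop. Origin: middle of its underside; z up. Either end may go in first.

How it is judged:
On the way, in this order (a step that is already met when the one before it is completed fails the run):
1. every scraper is home in a slot of its own width and the cartridge is home in its lane ((distance between scraper_wide_1 and slot_wide_1 below 0.012 m or distance between scraper_wide_1 and slot_wide_2 below 0.012 m) and angle between the x axis of each of scraper_wide_1, scraper_wide_2, scraper_narrow_1, scraper_narrow_2 and the x axis of store, either way round below 0.2 rad and angle between each of scraper_wide_1, scraper_wide_2, scraper_narrow_1, scraper_narrow_2's own z axis and vertical below 0.15 rad and (distance between scraper_wide_2 and slot_wide_1 below 0.012 m or distance between scraper_wide_2 and slot_wide_2 below 0.012 m) and (distance between scraper_narrow_1 and slot_narrow_1 below 0.012 m or distance between scraper_narrow_1 and slot_narrow_2 below 0.012 m) and (distance between scraper_narrow_2 and slot_narrow_1 below 0.012 m or distance between scraper_narrow_2 and slot_narrow_2 below 0.012 m) and distance between drying_cartridge and lane_home below 0.012 m and angle between the y axis of drying_cartridge and the x axis of store, either way round below 0.15 rad), for 0.2 s.
2. both doors are shut and caught (value of joint each of door_left, door_right below 0.03 rad), for 0.2 s.
At the end, for the whole second after the job is handed in: Each scraper present lies flat with its shoulder within 12 mm of the mouth point of a slot of its own width and along the slot within 0.2 rad; the cartridge's middle is within 12 mm of its home point and it lies along the lane within 0.15 rad; both doors read below 0.03 rad; all is at rest (all of step 1 and all of step 2 and linear speed of each of scraper_wide_1, scraper_wide_2, scraper_narrow_1, scraper_narrow_2, drying_cartridge below 0.03 m/s); the robot touches nothing.
Of scraper_wide_1, scraper_wide_2, scraper_narrow_1, scraper_narrow_2 only 2 to 4 are there at a start; the rules pass over those that are not, and their reading is None.
At some moment in a run one of scraper_wide_1, scraper_wide_2, scraper_narrow_1, scraper_narrow_2, drying_cartridge may be knocked a few centimetres aside while the robot is not near it.
Once in a run the grip may slacken for a moment while it holds something.
It also fails if it takes over 210 s, if anything falls off the work surface, if the arm or the gripper's body presses on something with over 40 N, if the wrist force passes 120 N, or if a joint passes its speed limit or range.

## Working session

There is one attempt and no reset: what is moved stays moved. The work goes in short steps, Python scripts to look and compute and a shell command to move; the robot and the scene stay as the last step left them, time stands still between calls to the robot, and variables do not carry over. Pictures are saved under pics/ and viewed, and the job is handed in when it is done.

```bash
mkdir -p pics; cat > h.py <<'E'
from station import *
import numpy as np, cv2
def snap(name,fn=None):
    f=grab_frame(name)
    if fn: cv2.imwrite('pics/'+fn,cv2.cvtColor(f['pixels'],cv2.COLOR_RGB2BGR))
    return f
def K(f): return np.array([[f['fx'],0,f['cx']],[0,f['fy'],f['cy']],[0,0,1.]])
def px2w(f,uv,z):
    p=cv2.undistortPoints(np.array(uv,float).reshape(-1,1,2),K(f),np.array(f['dist'],float)).reshape(-1,2)
    d=np.c_[p[:,0],-p[:,1],-np.ones(len(p))]@np.array(f['rotation']).T
    o=np.array(f['origin']); z=np.broadcast_to(z,len(p))
    return o+d*((z-o[2])/d[:,2])[:,None]
def w2px(f,P):
    q=(np.array(P,float).reshape(-1,3)-np.array(f['origin']))@np.array(f['rotation'])
    q=np.c_[q[:,0],-q[:,1],-q[:,2]]
    return cv2.projectPoints(q,np.zeros(3),np.zeros(3),K(f),np.array(f['dist'],float))[0].reshape(-1,2)
def crop(f,fn,x0,y0,x1,y1,s):
    im=cv2.cvtColor(f['pixels'],cv2.COLOR_RGB2BGR)[y0:y1,x0:x1]
    cv2.imwrite('pics/'+fn,cv2.resize(im,None,fx=s,fy=s,interpolation=cv2.INTER_CUBIC))
E
python3 - <<'E'
from h import *
for n in('scene','top'):
    f=snap(n,n+'0.png'); print(n,f['origin'],np.round(f['rotation'],3).tolist(),f['fx'],f['cx'],f['cy'],f['dist'])
s=observe(); print(s)
E
```

```text
scene [0.29036069 0.61607801 0.868005  ] [[-0.897, 0.345, -0.275], [-0.441, -0.687, 0.577], [0.011, 0.639, 0.769]] 398.5498507505353 317.4695623481231 196.73691803398268 [-0.0803731  0.         0.         0.         0.       ]
top [3.49882021e-01 9.51552099e-04 1.61714815e+00] [[0.001, 0.989, -0.146], [-1.0, 0.001, -0.001], [-0.001, 0.146, 0.989]] 499.55690059827833 318.63973580131125 198.98562628939348 [0.00602782 0.         0.         0.         0.        ]
{'clock': 0.1, 'joint_pos': array([-1.53341223e+00,  3.13410328e-01,  1.49832741e+00,  1.42271625e-06,
        1.33101915e+00, -2.23416310e-01]), 'qd': array([ 0.00124167, -0.00191281, -0.00208305,  0.00040479,  0.00082666,
        0.00012599]), 'effort': array([ 2.34779945e-03, -4.02813399e+01, -2.52643204e+01,  6.94786152e-02,
        3.42011370e-02, -6.30423551e-05]), 'eef_pos': array([ 0.13534549, -0.50703365,  0.23822266]), 'orientation': array([[ 2.57853625e-01, -9.66183992e-01, -4.21325902e-05],
       [-9.66183326e-01, -2.57853498e-01,  1.16347052e-03],
       [-1.13499062e-03, -2.59297284e-04, -9.99999322e-01]]), 'force': array([-0.66523941, -0.15122112,  0.61137038]), 'ft_torque': array([-0.03037374, -0.00161454,  0.05234541]), 'opening': 1.0000386453538597}
```

View pics/scene0.png

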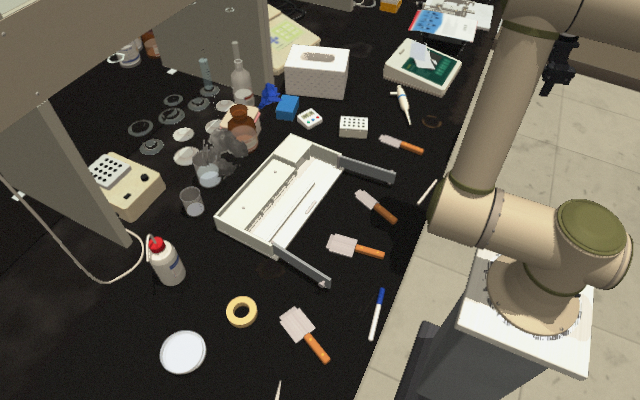

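View pics/top0.png

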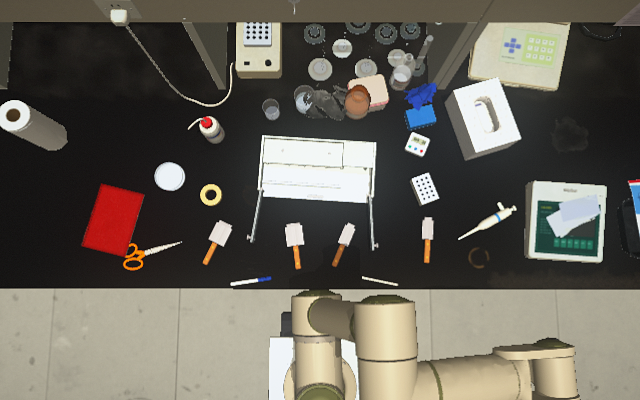

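```bash
python3 -c "
import station
print([a for a in dir(station) if a[0]!='_']); print(getattr(station,'hold_point_z',None))"
```

```text
['PlanningError', 'finish_job', 'grab_frame', 'hold_point_z', 'observe']
-0.0187
```

```bash
python3 - <<'E'
from h import *
f=snap('top')
crop(f,'c1.png',180,205,380,285,4)
crop(f,'c2.png',360,160,460,280,5)
crop(f,'c3.png',240,125,400,255,5)
E
```

```text
(no output)
```

View pics/c1.png

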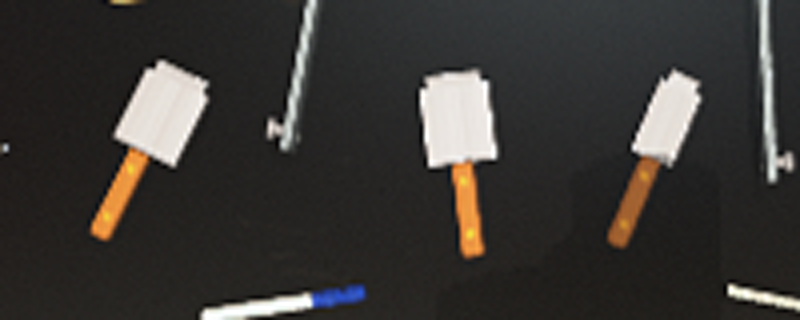

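View pics/c2.png

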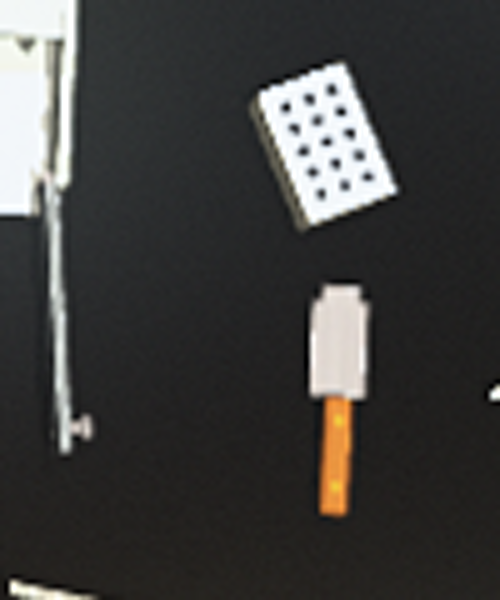

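View pics/c3.png

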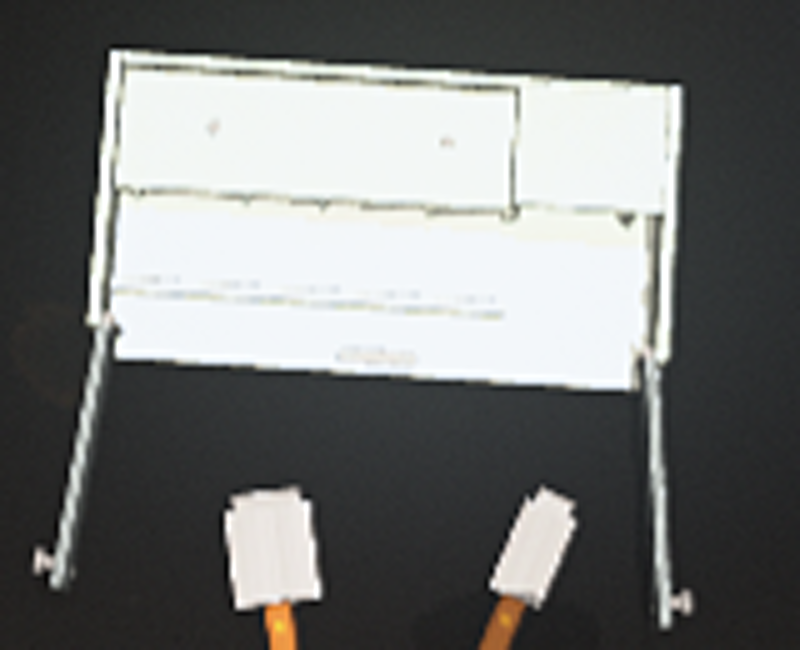

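```bash
cat >> h.py <<'E'
from scipy.optimize import least_squares
def T(p,M):
    c,s=np.cos(p[2]),np.sin(p[2]); M=np.array(M,float).reshape(-1,3)
    return np.c_[p[0]+c*M[:,0]-s*M[:,1],p[1]+s*M[:,0]+c*M[:,1],M[:,2]]
def fit(f,M,uv,p0):
    M=np.array(M,float)/1000; uv=np.array(uv,float)
    r=least_squares(lambda p:(w2px(f,T(p,M))-uv).ravel(),p0,x_scale=[.01,.01,.05])
    return r.x, np.round(r.fun.reshape(-1,2),1).tolist()
def cu(pts,x0,y0,s): return (np.array(pts,float)+.5)/s-.5+[x0,y0]
def scr(w,z0=0): # corners: blade tip L,R ; blade back L,R(z5); handle end L,R (z16)
    h=w/2
    return [[72,h-6,5+z0],[72,-h+6,5+z0],[0,h,5+z0],[0,-h,5+z0],[-76,9,16+z0],[-76,-9,16+z0]]
E
python3 - <<'E'
from h import *
f=snap('top')
c3=lambda p:cu(p,240,125,5)
p,r=fit(f,[[88,190,60],[-90,190,60],[-90,-178,60],[88,-178,60]],c3([[112,50],[92,323],[668,360],[682,87]]),[.5,0,0]); print('store',p,r); S=p
c1=lambda p:cu(p,180,205,4)
R={}
for n,w,uv in [('WA',56,[[160,60],[208,82],[114,138],[176,166],[92,235],[105,241]]),
 ('WB',56,[[426,73],[478,69],[428,167],[496,158],[464,258],[484,253]]),
 ('NA',36,[[674,70],[700,82],[632,152],[668,165],[608,240],[625,248]])]:
    p,r=fit(f,scr(w),c1(uv),[.35,.1,0]); print(n,p,r);R[n]=p
c2=lambda p:cu(p,360,160,5)
p,r=fit(f,scr(36),c2([[325,285],[360,285],[309,396],[366,399],[320,515],[348,515]]),[.35,-.2,0]);print('NB',p,r);R['NB']=p
p,r=fit(f,[[-30,45,40],[30,45,40],[-30,-45,40],[30,-45,40]],c2([[258,97],[344,63],[310,228],[398,190]]),[.5,-.2,.3]);print('cart',p,r)
for nm,P in [('w1',[4,133,22]),('n1',[4,73,22]),('w2',[4,13,22]),('n2',[4,-47,22]),('lane',[13,-114,10]),('hl',[-86,179,18]),('hr',[-86,-167,18])]:
    q=T(S,np.array(P)/1000.); print(nm,q.round(4),w2px(f,q).round(1), np.hypot(q[0,0],q[0,1]).round(3))
E
```

```text
store [ 0.68822237  0.00104479 -0.06395944] [[-0.1, 0.0], [-0.7, 0.0], [0.4, 0.1], [0.4, -0.1]]
WA [ 0.44535857  0.33385579 -0.43160362] [[-0.0, -0.1], [0.1, 0.1], [-0.2, -0.2], [-0.1, 0.1], [-0.8, -0.4], [1.0, 0.5]]
WB [0.43825372 0.07765025 0.12876887] [[-0.3, 0.8], [0.2, 0.0], [0.0, -0.4], [0.3, -0.4], [-0.4, -0.3], [0.2, 0.3]]
NA [ 0.44105629 -0.07458969 -0.4036549 ] [[-0.4, -0.0], [-0.0, -0.1], [-0.2, -0.8], [1.1, 0.4], [-0.8, 0.1], [0.2, 0.4]]
NB [ 0.45774321 -0.34662722 -0.08091761] [[-0.2, -0.1], [0.2, 0.5], [-0.0, -0.3], [-0.2, -0.0], [0.1, -0.3], [0.2, 0.2]]
cart [ 0.61680417 -0.33798096 -1.20125102] [[-0.2, -0.1], [-0.2, 0.1], [0.3, -0.4], [0.1, 0.5]]
w1 [[0.7007 0.1335 0.022 ]] [[278.5 163.9]] 0.713
n1 [[0.6969 0.0736 0.022 ]] [[296.9 165. ]] 0.701
w2 [[0.693  0.0138 0.022 ]] [[315.2 166.2]] 0.693
n2 [[ 0.6892 -0.0461  0.022 ]] [[333.6 167.4]] 0.691
lane [[ 0.6939 -0.1136  0.01  ]] [[354.1 166.8]] 0.703
hl [[0.6138 0.1852 0.018 ]] [[262.4 190.3]] 0.641
hr [[ 0.5917 -0.1601  0.018 ]] [[368.9 197.2]] 0.613
```

```bash
cat >> h.py <<'E'
def delta(x,y,z,jaw):
    s=observe(); p=s['eef_pos']; R=s['orientation']
    a=np.degrees(np.arctan2(R[1,0],R[0,0])); d=(jaw-a+180)%360-180
    print('t',round(s['clock'],2),'now',p.round(4),'jaw',round(a,2),'F',s['force'].round(1),'open',round(s['opening'],3),'zax',R[:,2].round(3))
    print('delta cm',((np.array([x,y,z])-p)*100).round(2),'turn',round(d,1))
E
python3 - <<'E'
from h import *
f=snap('top')
S=np.array([0.68822,0.00104,-0.06396])
e=px2w(f,cu([[105,325],[58,585],[650,350],[665,625]],240,125,5),.06)
print(e.round(3), [np.degrees(np.arctan2(*(e[i+1]-e[i])[1::-1])) .round(1) for i in (0,2)], np.linalg.norm(e[1]-e[0]),np.linalg.norm(e[3]-e[2]))
delta(.4006,.0728,.12,-82.6)
E
```

```text
[[ 0.609  0.186  0.06 ]
 [ 0.445  0.212  0.06 ]
 [ 0.594 -0.158  0.06 ]
 [ 0.421 -0.165  0.06 ]] [np.float64(170.9), np.float64(-177.7)] 0.16612176004338136 0.1729047955533916
t 0.25 now [ 0.1354 -0.5072  0.2385] jaw -75.06 F [ 0.2 -0.2 -0.1] open 1.0 zax [-0.     0.001 -1.   ]
delta cm [ 26.52  58.   -11.85] turn -7.5
```

```bash
python3 -m crank '3 6 -2 0 0 -1 100; 6 12 -4 0 0 -2 100; 9 19 -6 0 0 -3 100; 12 25 -8 0 0 -4 100; 15 32 -10 0 0 -5 100; 18 38 -11 0 0 -6 100; 21 45 -12 0 0 -7 100; 24 52 -12 0 0 -7.5 100' 40
```

```text
clock: 1.25
eef_pos: [0.3408, -0.0652, 0.1255]
orientation: [[0.129, -0.992, 0.0], [-0.992, -0.129, -0.0], [0.0, -0.0, -1.0]]
force: [0.6, -0.9, -0.3]
opening: 1.001
```

```bash
python3 -c "
from h import *
delta(.4006,.0728,.06,-82.6)"
```

```text
t 1.25 now [ 0.3408 -0.0652  0.1255] jaw -82.61 F [ 0.6 -0.9 -0.3] open 1.001 zax [ 0. -0. -1.]
delta cm [ 5.98 13.8  -6.55] turn 0.0
```

```bash
python3 -m crank '2 5 -2 0 0 0 100; 4 9.5 -4 0 0 0 100; 5.5 13 -6 0 0 0 100; 5.5 13 -6 0 0 0 60; 5.5 13 -6 0 0 0 60' ; python3 - <<'E'
from h import *
delta(.4006,.0728,.003,-82.6)
f=snap('top'); crop(f,'g1.png',240,190,400,290,5)
f=snap('scene'); crop(f,'g1s.png',280,160,460,320,4)
E
```

```text
clock: 1.88
eef_pos: [0.3953, 0.0626, 0.0659]
orientation: [[0.13, -0.992, 0.0], [-0.992, -0.13, -0.0], [0.0, -0.0, -1.0]]
force: [-0.3, 1.1, -0.9]
opening: 0.795
t 1.88 now [0.3953 0.0626 0.0659] jaw -82.55 F [-0.3  1.1 -0.9] open 0.795 zax [ 0. -0. -1.]
delta cm [ 0.53  1.02 -6.29] turn -0.0
```

View pics/g1.png

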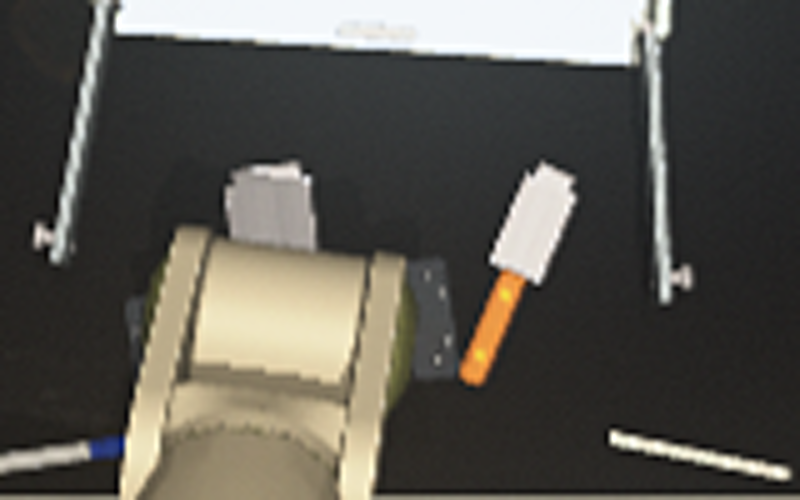

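View pics/g1s.png

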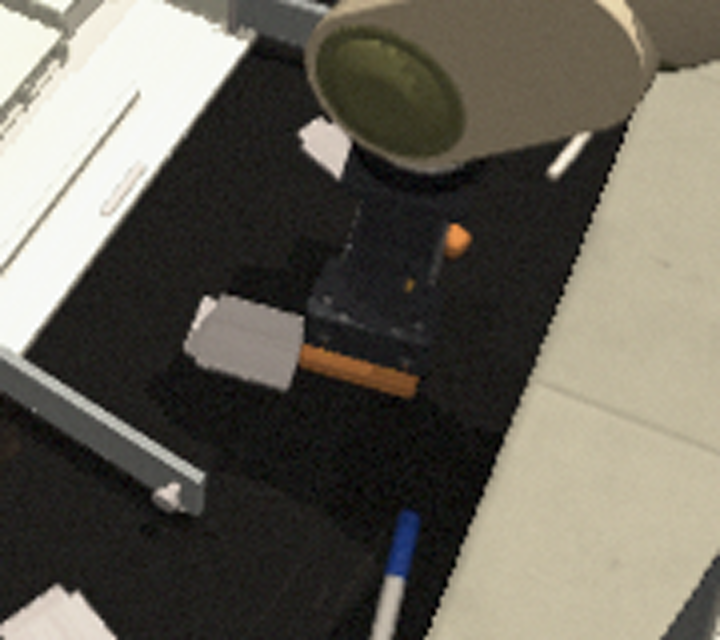

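```bash
python3 -m crank '0.5 1 -1 0 0 0 60; 0.5 1 -3 0 0 0 60; 0.5 1 -5 0 0 0 60; 0.5 1 -6 0 0 0 60; 0.5 1 -6.2 0 0 0 60; 0.5 1 -6.2 0 0 0 60'; python3 - <<'E'
from h import *
delta(.4006,.0728,.003,-82.6)
E
```

```text
clock: 2.72
eef_pos: [0.4007, 0.073, 0.0039]
orientation: [[0.129, -0.992, 0.001], [-0.992, -0.129, -0.0], [0.0, -0.001, -1.0]]
force: [0.6, 0.5, -0.3]
opening: 0.601
t 2.73 now [0.4007 0.073  0.0039] jaw -82.57 F [ 0.6  0.5 -0.3] open 0.601 zax [ 0.001 -0.    -1.   ]
delta cm [-0.01 -0.02 -0.09] turn -0.0
```

```bash
python3 -m crank '0 0 -0.1 0 0 0 30; 0 0 -0.1 0 0 0 0; 0 0 -0.1 0 0 0 0; 0 0 -0.1 0 0 0 0; 0 0 -0.1 0 0 0 0; 0 0 -0.1 0 0 0 0;0 0 -0.1 0 0 0 0' 40
```

```text
clock: 3.6
eef_pos: [0.4005, 0.073, 0.0028]
orientation: [[0.13, -0.992, 0.0], [-0.992, -0.13, -0.0], [0.0, -0.0, -1.0]]
force: [-1.3, 0.5, 3.4]
opening: 0.198
```

```bash
python3 -m crank '0 0 3 0 0 0 0; 0 0 6 0 0 0 0; 2 -1 7 0 0 -3 0; 5 -2 7 0 0 -6 0; 9 -3.5 7 0 0 -9 0; 12 -4.5 7 0 0 -11 0; 12 -4.5 7 0 0 -11 0' ; python3 - <<'E'
from h import *
delta(.5653,.022,.027,-93.66)
f=snap('top'); crop(f,'g2.png',240,130,400,290,5)
f=snap('scene'); crop(f,'g2s.png',220,130,400,290,4)
E
```

```text
clock: 4.47
eef_pos: [0.5213, 0.0273, 0.0721]
orientation: [[-0.063, -0.998, -0.0], [-0.998, 0.063, -0.0], [0.0, 0.0, -1.0]]
force: [-0.7, 0.3, -0.3]
opening: 0.201
t 4.47 now [0.5213 0.0273 0.0721] jaw -93.61 F [-0.7  0.3 -0.3] open 0.201 zax [-0. -0. -1.]
delta cm [ 4.4  -0.53 -4.51] turn -0.1
```

View pics/g2.png

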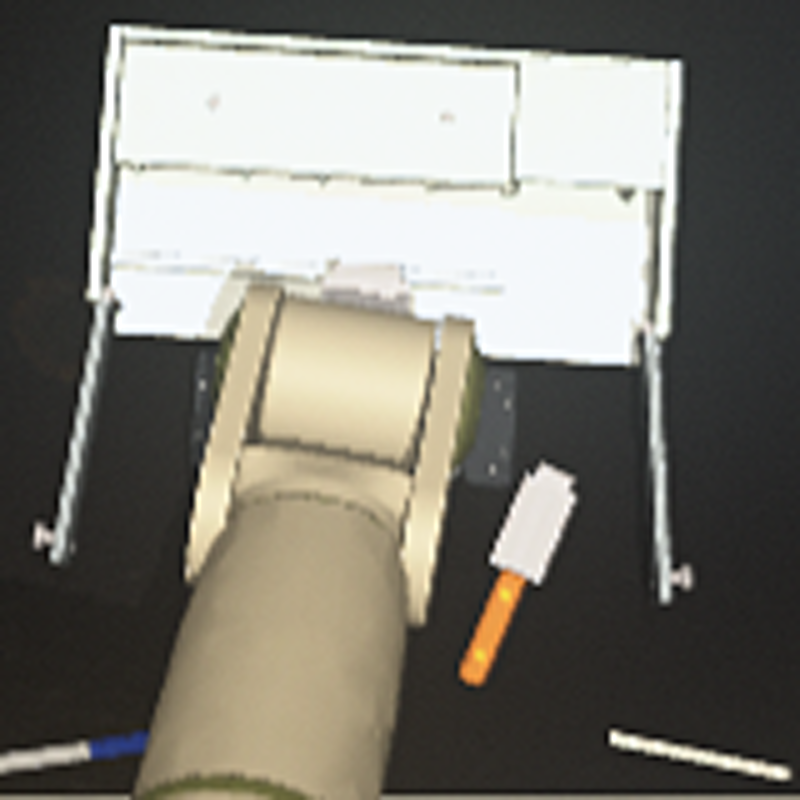

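View pics/g2s.png

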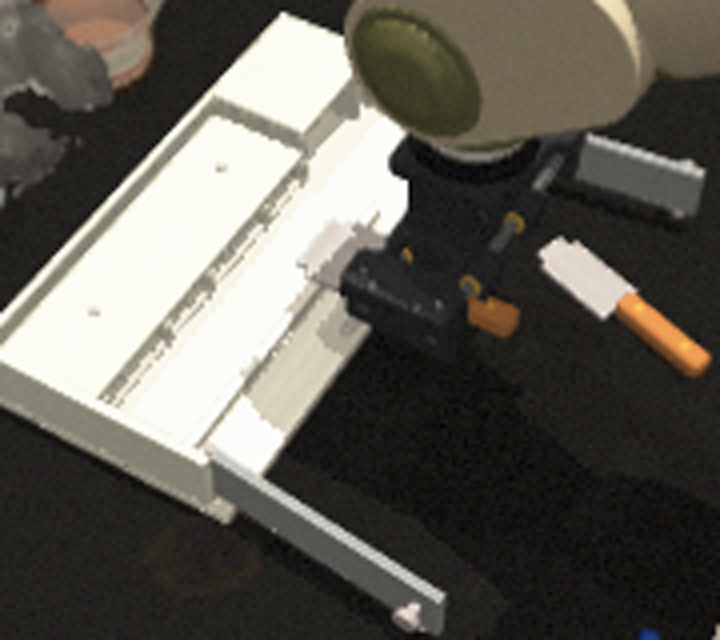

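```bash
cat >> h.py <<'E'
S=np.array([0.68822,0.00104,-0.06396])
def overlay(name,fn,x0,y0,x1,y1,s,polys):
    f=snap(name); im=cv2.cvtColor(f['pixels'],cv2.COLOR_RGB2BGR)[y0:y1,x0:x1]
    im=cv2.resize(im,None,fx=s,fy=s,interpolation=cv2.INTER_CUBIC)
    for p,M in polys:
        uv=(w2px(f,T(p,np.array(M,float)/1000))-[x0,y0]+.5)*s-.5
        cv2.polylines(im,[np.round(uv*16).astype(int).reshape(-1,1,2)],False,(0,0,255),1,cv2.LINE_AA,4)
    cv2.imwrite('pics/'+fn,im); return f
SP=[(S,[[-90,190,60],[88,190,60],[88,-178,60],[-90,-178,60]]),(S,[[4,182,44],[4,-80,44],[4,-80,64],[4,-170,64]])]
for y,w in((133,31),(73,21),(13,31),(-47,21)): SP.append((S,[[-20,y+w,22],[4,y+w,22],[4,y+w,34],[4,y-w,34],[4,y-w,22],[-20,y-w,22]]))
SP.append((S,[[-52,182,22],[-52,-70,22],[-60,-70,22],[-60,182,22]]))
def scrp(p,w,z0=0):
    h=w/2
    return [(p,[[72,h-6,5+z0],[72,-h+6,5+z0],[62,-h+6,5+z0],[62,-h,5+z0],[0,-h,5+z0],[0,h,5+z0],[62,h,5+z0],[62,h-6,5+z0],[72,h-6,5+z0]]),(p,[[0,9,16+z0],[-76,9,16+z0],[-76,-9,16+z0],[0,-9,16+z0],[0,9,16+z0]])]
E
python3 - <<'E'
from h import *
overlay('top','o1.png',240,130,400,210,5,SP)
overlay('scene','o1s.png',205,120,385,270,4,SP)
E
```

```text
(no output)
```

View pics/o1.png

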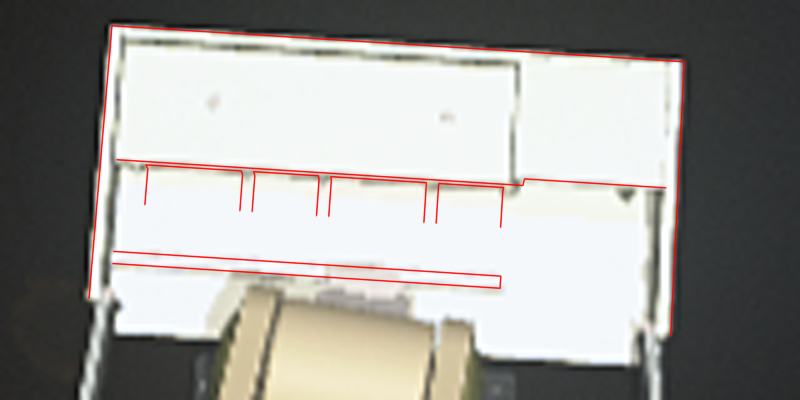

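View pics/o1s.png

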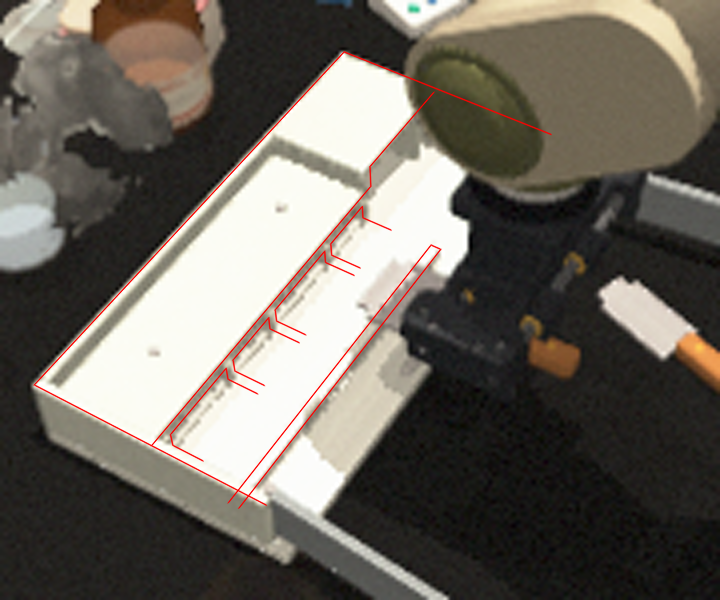

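```bash
python3 -m crank '2 -0.3 0 0 0 0 0; 4.4 -0.5 -1 0 0 0 0; 4.4 -0.5 -3 0 0 0 0; 4.4 -0.5 -4.4 0 0 0 0; 4.4 -0.5 -4.4 0 0 0 0; 4.4 -0.5 -4.4 0 0 0 0' ; python3 - <<'E'
from h import *
delta(.5653,.022,.027,-93.66)
f=overlay('scene','g3s.png',240,130,400,280,5,[])
f=overlay('top','g3.png',280,150,380,230,7,SP)
E
```

```text
clock: 5.42
eef_pos: [0.5645, 0.0231, 0.0293]
orientation: [[-0.062, -0.998, 0.001], [-0.998, 0.062, -0.0], [0.0, -0.001, -1.0]]
force: [-0.4, 0.3, -0.4]
opening: 0.197
t 5.42 now [0.5645 0.0231 0.0293] jaw -93.55 F [-0.4  0.3 -0.4] open 0.197 zax [ 0.001 -0.    -1.   ]
delta cm [ 0.08 -0.11 -0.23] turn -0.1
```

View pics/g3s.png

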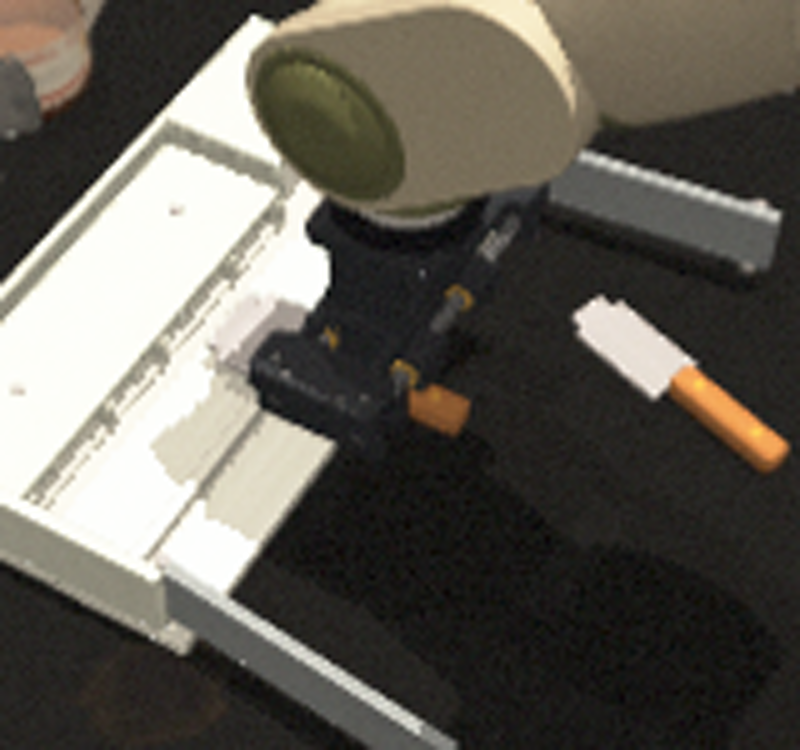

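View pics/g3.png

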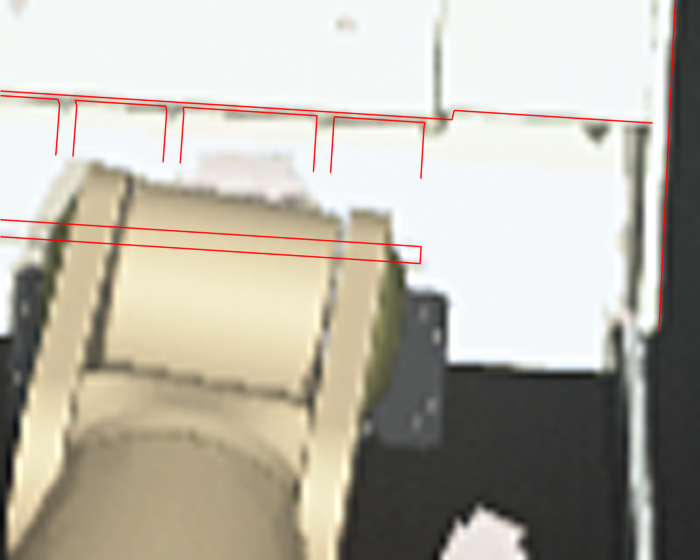

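```bash
python3 -m crank '1.3 -0.15 -0.2 0 0 0 0; 2.6 -0.25 -0.2 0 0 0 0; 3.9 -0.35 -0.2 0 0 0 0; 5.2 -0.4 -0.2 0 0 0 0; 6.5 -0.5 -0.2 0 0 0 0; 7.8 -0.6 -0.2 0 0 0 0; 7.8 -0.6 -0.2 0 0 0 0' ; python3 - <<'E'
from h import *
delta(.693-.038,.0138+.0024,.027,-93.66)
E
```

```text
clock: 6.4
eef_pos: [0.6429, 0.0169, 0.027]
orientation: [[-0.062, -0.998, 0.001], [-0.998, 0.062, -0.0], [0.0, -0.001, -1.0]]
force: [0.1, -0.5, -1.2]
opening: 0.201
t 6.4 now [0.6429 0.0169 0.027 ] jaw -93.56 F [ 0.1 -0.5 -1.2] open 0.201 zax [ 0.001 -0.    -1.   ]
delta cm [ 1.21 -0.07 -0.  ] turn -0.1
```

```bash
python3 -m crank '0.4 0 0 0 0 0 0; 0.8 -0.05 0 0 0 0 0; 1.1 -0.1 0 0 0 0 0; 1.2 -0.1 0 0 0 0 0; 1.2 -0.1 0 0 0 0 0'; python3 -m crank '0.1 0 0 0 0 0 0; 0.2 0 0 0 0 0 0; 0.2 0 0 0 0 0 0'
```

```text
clock: 7.02
eef_pos: [0.6544, 0.016, 0.0266]
orientation: [[-0.062, -0.998, -0.0], [-0.998, 0.062, 0.0], [-0.0, 0.0, -1.0]]
force: [0.6, 0.6, -0.6]
opening: 0.201
clock: 7.4
eef_pos: [0.655, 0.0162, 0.0263]
orientation: [[-0.062, -0.998, -0.004], [-0.998, 0.062, 0.0], [-0.0, 0.004, -1.0]]
force: [-7.5, 0.6, 1.7]
opening: 0.199
```

```bash
python3 -m crank '-0.2 0 0 0 0 0 20; -0.2 0 0 0 0 0 35; -0.2 0 0 0 0 0 35; -0.2 0 3 0 0 0 35; -0.2 0 6 0 0 0 35; -8 0 9 0 0 5 60; -14 -3 10 0 0 10 60; -18 -6 10 0 0 15 60' 40; python3 - <<'E'
from h import *
f=overlay('top','h1.png',240,130,400,290,5,scrp(np.r_[T(S,[.004,.013,0])[0,:2],S[2]],56,22))
f=overlay('scene','h1s.png',240,130,400,280,5,[])
NA=[0.44105629,-0.07458969,-0.40365]
g=T(NA,[-.038,0,0])[0]; print(g)
delta(g[0],g[1],.003,np.degrees(NA[2])-90)
E
```

```text
clock: 8.4
eef_pos: [0.4844, -0.0384, 0.1269]
orientation: [[0.203, -0.979, 0.002], [-0.979, -0.203, -0.001], [0.001, -0.002, -1.0]]
force: [0.3, -0.8, 0.5]
opening: 0.603
[ 0.40611022 -0.05966414  0.        ]
t 8.5 now [ 0.4818 -0.0395  0.1261] jaw -78.59 F [1.7 0.1 0.4] open 0.6 zax [-0.002  0.    -1.   ]
delta cm [ -7.57  -2.02 -12.31] turn -34.5
```

View pics/h1.png

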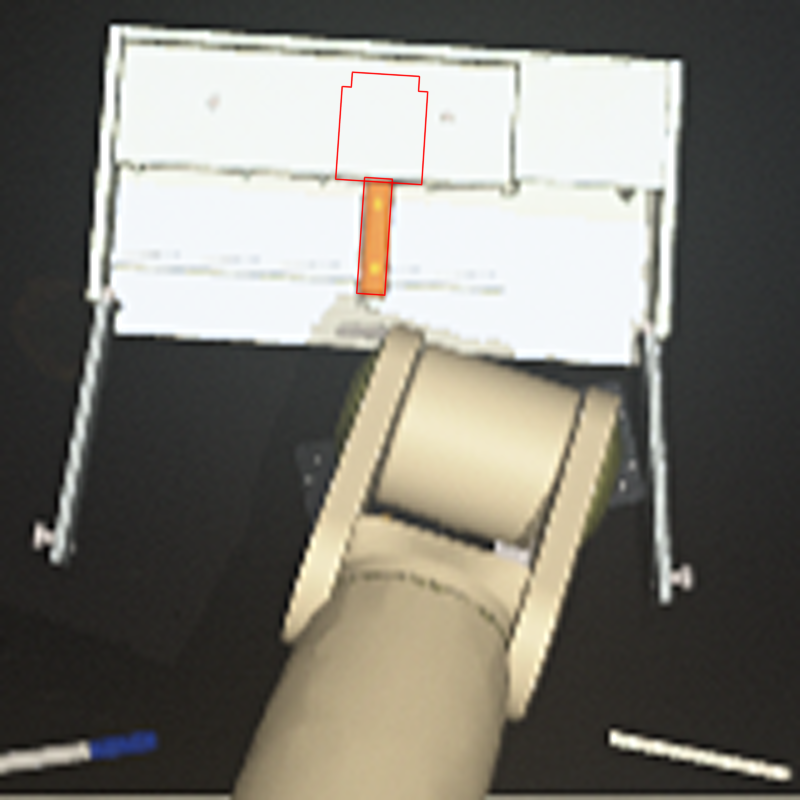

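View pics/h1s.png

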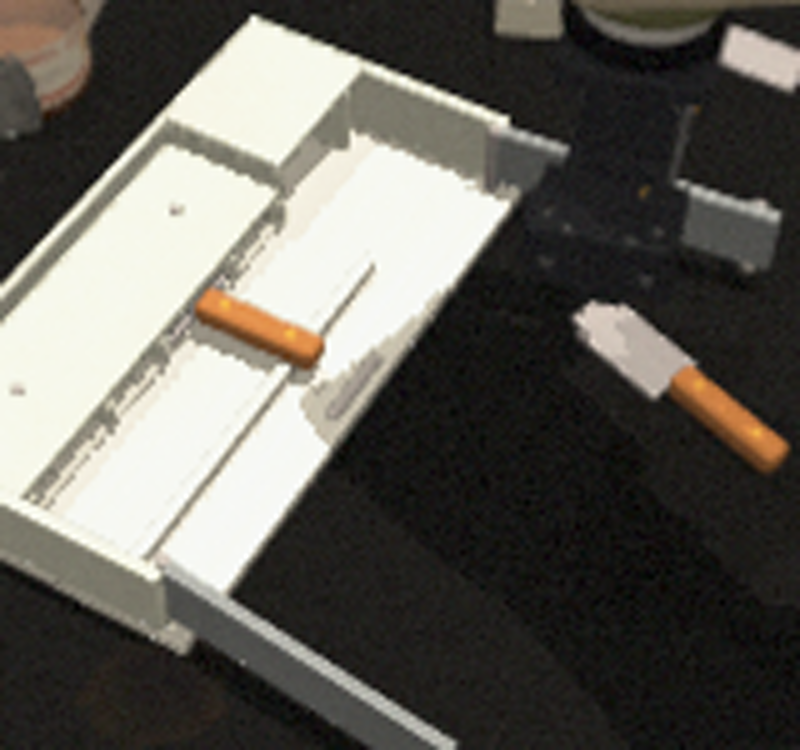

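```bash
python3 -m crank '-2 -0.5 -1 0 0 -9 60; -4 -1 -2 0 0 -18 60; -6 -1.5 -4 0 0 -27 60; -7.5 -2 -6 0 0 -34.5 60;-7.5 -2 -6 0 0 -34.5 60; -7.5 -2 -6 0 0 -34.5 60' ; python3 - <<'E'
from h import *
delta(0.4061,-.0597,.003,-113.1)
f=overlay('scene','h2s.png',280,150,440,270,5,[])
f=overlay('top','h2.png',240,130,400,290,5,scrp([0.44105629,-0.07458969,-0.40365],36))
E
```

```text
clock: 9.25
eef_pos: [0.412, -0.0585, 0.0667]
orientation: [[-0.389, -0.921, 0.002], [-0.921, 0.389, -0.001], [-0.0, -0.002, -1.0]]
force: [0.3, -0.1, -0.9]
opening: 0.601
t 9.25 now [ 0.412  -0.0585  0.0667] jaw -112.92 F [ 0.3 -0.1 -0.9] open 0.601 zax [ 0.002 -0.001 -1.   ]
delta cm [-0.59 -0.12 -6.37] turn -0.2
```

View pics/h2.png

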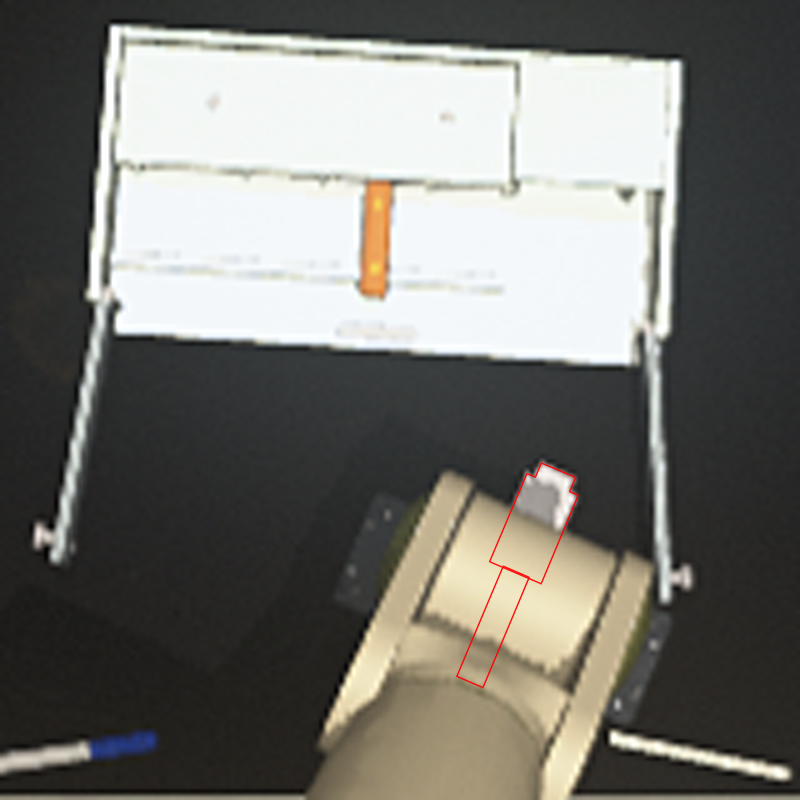

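View pics/h2s.png

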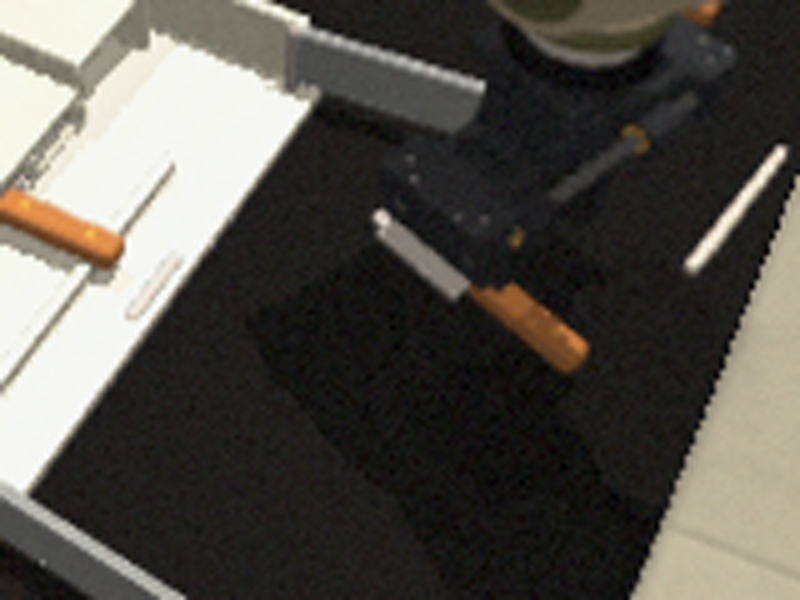

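```bash
python3 -m crank '-0.6 -0.1 -1 0 0 0 50; -0.6 -0.1 -3 0 0 0 50; -0.6 -0.1 -5 0 0 0 50; -0.6 -0.1 -6.2 0 0 0 50; -0.6 -0.1 -6.4 0 0 0 50;-0.6 -0.1 -6.4 0 0 0 50;-0.6 -0.1 -6.4 0 0 0 0;-0.6 -0.1 -6.4 0 0 0 0'; python3 -m crank '0 0 0 0 0 0 0;0 0 0 0 0 0 0;0 0 0 0 0 0 0;0 0 0 0 0 0 0;0 0 1 0 0 0 0' 40
```

```text
clock: 10.35
eef_pos: [0.4049, -0.0594, 0.0023]
orientation: [[-0.392, -0.92, 0.001], [-0.92, 0.392, -0.0], [0.0, -0.001, -1.0]]
force: [-0.5, -0.1, -0.7]
opening: 0.295
clock: 10.98
eef_pos: [0.4042, -0.0591, 0.0118]
orientation: [[-0.392, -0.92, -0.002], [-0.92, 0.392, 0.001], [-0.0, 0.002, -1.0]]
force: [-0.2, 0.1, -0.3]
opening: 0.202
```

```bash
python3 -m crank '0 0 3 0 0 0 0; 0 0 6 0 0 0 0; 3 0.5 6 0 0 5 0; 7 1 6 0 0 10 0; 11 1.5 6 0 0 15 0; 14 2.1 6 0 0 19.3 0; 15.7 2.1 6 0 0 19.3 0; 15.7 2.1 6 0 0 19.3 0' ; python3 - <<'E'
from h import *
delta(.5625,-.038,.027,-93.66)
f=overlay('scene','h3s.png',240,130,400,250,5,[])
f=overlay('top','h3.png',280,150,380,230,7,SP)
E
```

```text
clock: 11.98
eef_pos: [0.5619, -0.0382, 0.0719]
orientation: [[-0.065, -0.998, -0.0], [-0.998, 0.065, -0.0], [0.0, 0.0, -1.0]]
force: [-0.1, -0.7, -1.1]
opening: 0.201
t 11.97 now [ 0.5619 -0.0382  0.0719] jaw -93.73 F [-0.1 -0.7 -1.1] open 0.201 zax [-0. -0. -1.]
delta cm [ 0.06  0.02 -4.49] turn 0.1
```

View pics/h3s.png

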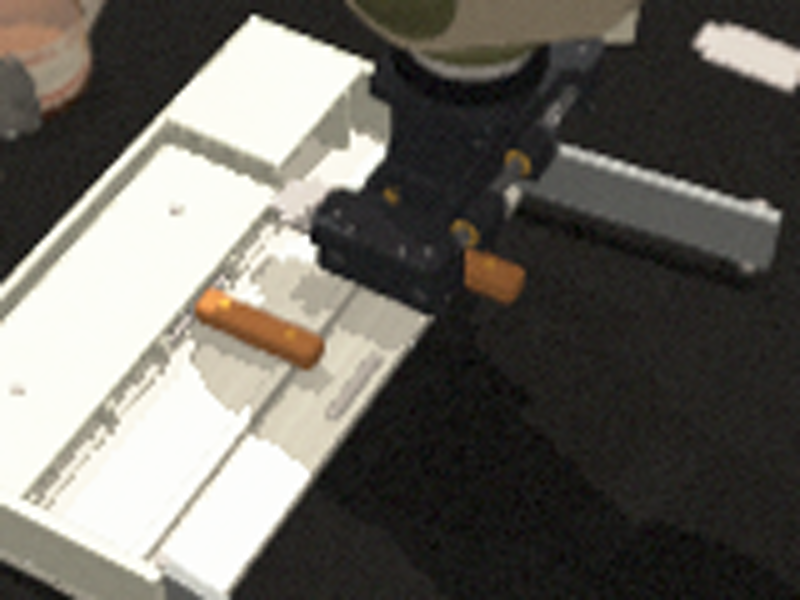

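View pics/h3.png

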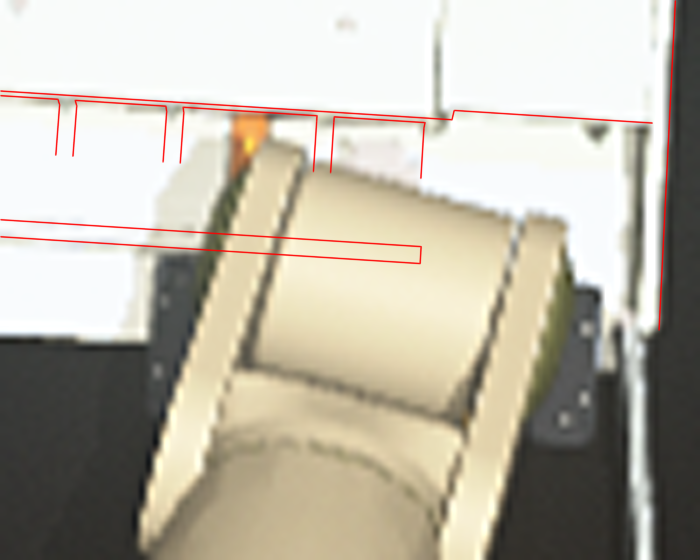

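Scraper is level and centred on the second narrow slot (blade tip at about (375,160) in the crop, between the slot lines). Lower and check.

```bash
python3 -m crank '0 0 -2 0 0 0 0; 0 0 -4 0 0 0 0; 0 0 -4.5 0 0 0 0; 0 0 -4.5 0 0 0 0; 0 0 -4.5 0 0 0 0' ; python3 - <<'E'
from h import *
delta(.5625,-.038,.027,-93.66)
f=overlay('scene','h4s.png',250,130,350,200,8,[])
f=overlay('top','h4.png',300,150,370,190,10,SP[2:])
E
```

```text
clock: 12.7
eef_pos: [0.562, -0.0384, 0.0278]
orientation: [[-0.066, -0.998, 0.001], [-0.998, 0.066, -0.0], [0.0, -0.001, -1.0]]
force: [-0.1, -0.2, -0.4]
opening: 0.198
t 12.7 now [ 0.562  -0.0384  0.0278] jaw -93.76 F [-0.1 -0.2 -0.4] open 0.198 zax [ 0.001 -0.    -1.   ]
delta cm [ 0.05  0.04 -0.08] turn 0.1
```

View pics/h4s.png

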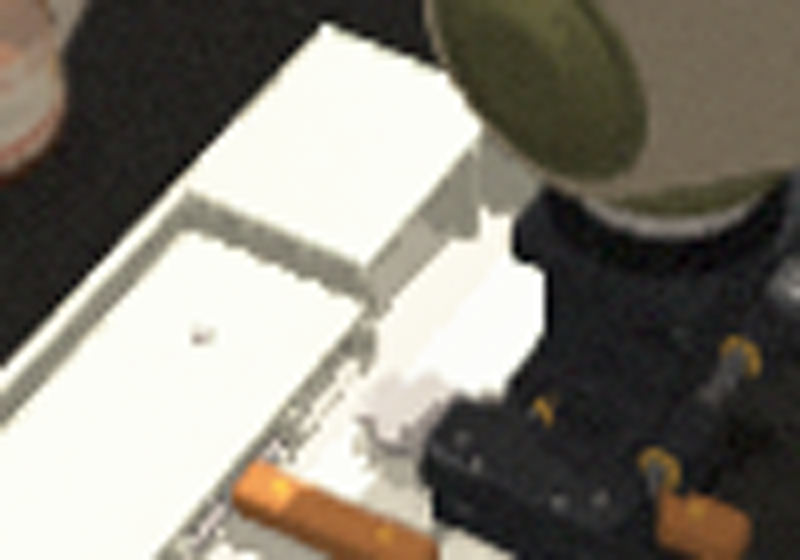

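View pics/h4.png

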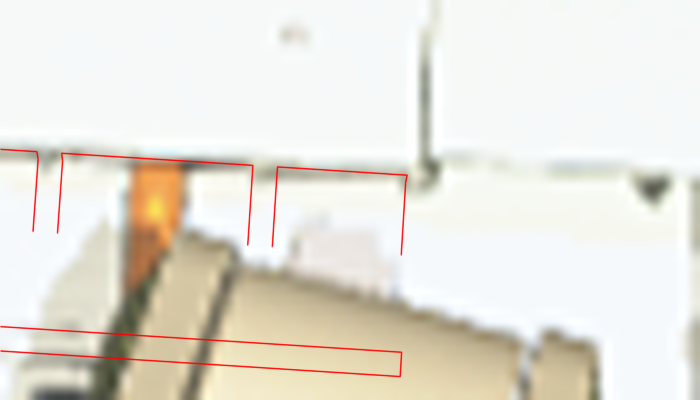

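```bash
python3 -m crank '0.5 0.1 -0.1 0 0 0 0; 1.8 0 -0.1 0 0 0 0; 3.1 -0.1 -0.1 0 0 0 0; 4.4 -0.2 -0.1 0 0 0 0; 5.7 -0.3 -0.1 0 0 0 0; 7 -0.4 -0.1 0 0 0 0; 8 -0.45 -0.1 0 0 0 0; 8 -0.45 -0.1 0 0 0 0' ; python3 - <<'E'
from h import *
delta(.6892-.039,-.0461+.0025,.027,-93.66)
E
```

```text
clock: 13.8
eef_pos: [0.642, -0.0428, 0.0257]
orientation: [[-0.065, -0.998, 0.0], [-0.998, 0.065, -0.0], [0.0, -0.0, -1.0]]
force: [0.6, -0.4, -0.4]
opening: 0.203
t 13.8 now [ 0.642  -0.0428  0.0257] jaw -93.75 F [ 0.6 -0.4 -0.4] open 0.203 zax [ 0. -0. -1.]
delta cm [ 0.82 -0.08  0.13] turn 0.1
```

```bash
python3 -m crank '0.3 0 0 0 0 0 0; 0.6 0 0.05 0 0 0 0; 0.9 -0.05 0.05 0 0 0 0; 1.0 -0.05 0.05 0 0 0 0;1.0 -0.05 0.05 0 0 0 0'
```

```text
clock: 14.42
eef_pos: [0.6503, -0.0431, 0.026]
orientation: [[-0.065, -0.998, -0.004], [-0.998, 0.065, 0.001], [-0.0, 0.004, -1.0]]
force: [-8.1, 0.1, 1.9]
opening: 0.201
```

```bash
python3 -m crank '-0.2 0 0 0 0 0 20; -0.2 0 0 0 0 0 35; -0.2 0 0 0 0 0 35; -0.2 0 3 0 0 0 35; -0.2 0 6 0 0 0 35; -6 0 9 0 0 3 60; -12 0 11 0 0 6 60; -15 0 11 0 0 6 60'; python3 - <<'E'
from h import *
f=overlay('top','i1.png',180,130,460,290,2.8,scrp(np.r_[T(S,[.004,-.047,0])[0,:2],S[2]],36,22)+scrp([0.44535857,0.33385579,-0.4316],56)+scrp([0.45774,-0.34663,-.0809],36))
f=overlay('scene','i1s.png',240,130,400,280,5,[])
delta(.4108,.3498,.003,-114.7)
delta(0.45774-.038,-0.34663+.003,.003,-94.64)
E
```

```text
clock: 15.42
eef_pos: [0.5003, -0.0432, 0.138]
orientation: [[0.04, -0.999, 0.003], [-0.999, -0.04, -0.001], [0.001, -0.003, -1.0]]
force: [0.4, -0.6, 0.1]
opening: 0.601
t 15.53 now [ 0.4997 -0.0431  0.1373] jaw -87.78 F [ 0.3  0.  -0. ] open 0.603 zax [ 0. -0. -1.]
delta cm [ -8.89  39.29 -13.43] turn -26.9
t 15.53 now [ 0.4997 -0.0431  0.1373] jaw -87.78 F [ 0.3  0.  -0. ] open 0.603 zax [ 0. -0. -1.]
delta cm [ -8.   -30.06 -13.43] turn -6.9
```

```bash
ls pics; python3 -c "
import cv2
for n in('i1','i1s'): print(cv2.imread('pics/%s.png'%n).shape)"
```

```text
c1.png
c2.png
c3.png
g1.png
g1s.png
g2.png
g2s.png
g3.png
g3s.png
h1.png
h1s.png
h2.png
h2s.png
h3.png
h3s.png
h4.png
h4s.png
i1.png
i1s.png
o1.png
o1s.png
scene0.png
top0.png
(448, 784, 3)
(750, 800, 3)
```

View pics/i1.png

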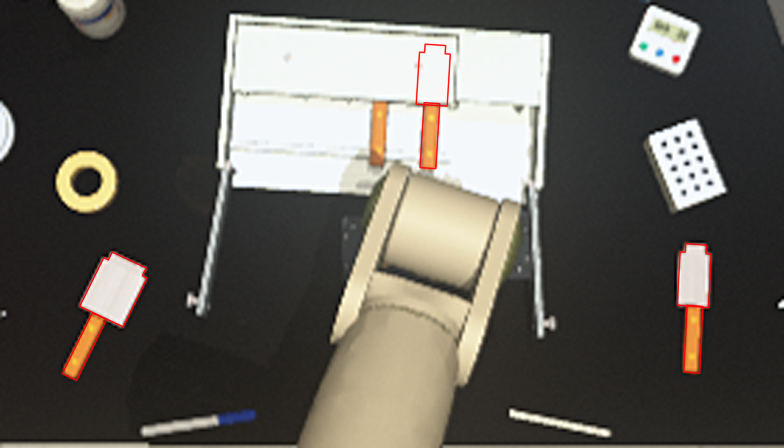

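View pics/i1s.png

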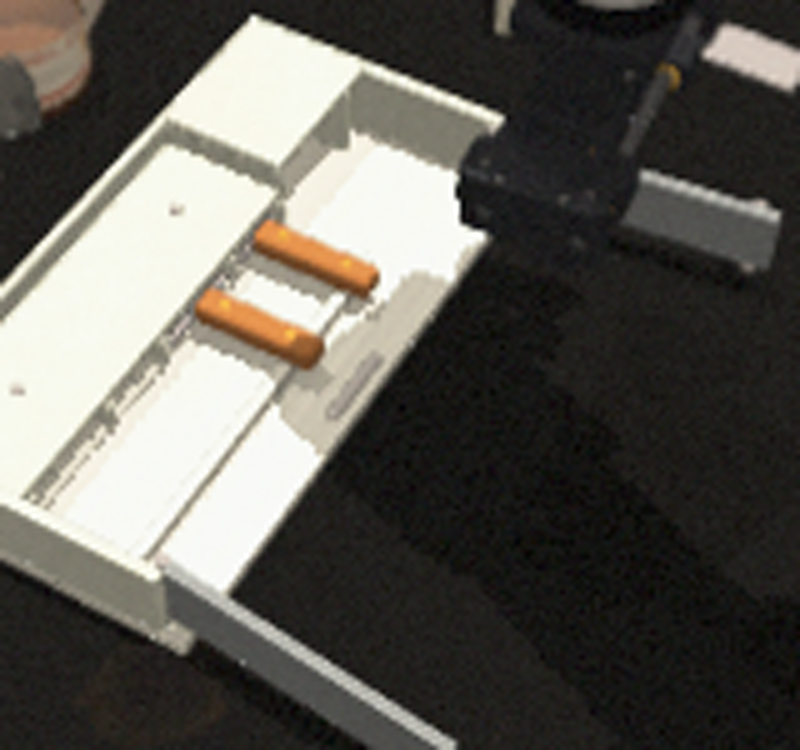

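```bash
python3 -m crank '-1.5 -5 0 0 0 -1 60; -3 -10 0 0 0 -2 60; -4.5 -15 0 0 0 -4 60; -6 -20 -1 0 0 -5 60; -7 -25 -4 0 0 -6 60; -8 -30 -7 0 0 -7 60; -8 -30 -7 0 0 -7 60;-8 -30 -7 0 0 -7 60' ; python3 - <<'E'
from h import *
delta(0.45774-.038,-0.34663+.003,.003,-94.64)
f=overlay('top','i2.png',360,200,480,290,6,scrp([0.45774,-0.34663,-.0809],36))
f=overlay('scene','i2s.png',360,100,460,180,7,scrp([0.45774,-0.34663,-.0809],36))
E
```

```text
clock: 16.52
eef_pos: [0.4222, -0.3432, 0.0666]
orientation: [[-0.083, -0.997, 0.0], [-0.997, 0.083, -0.0], [0.0, -0.0, -1.0]]
force: [0.1, 0.5, 0.2]
opening: 0.603
t 16.52 now [ 0.4222 -0.3432  0.0666] jaw -94.75 F [0.1 0.5 0.2] open 0.603 zax [ 0. -0. -1.]
delta cm [-0.25 -0.05 -6.36] turn 0.1
```

View pics/i2.png

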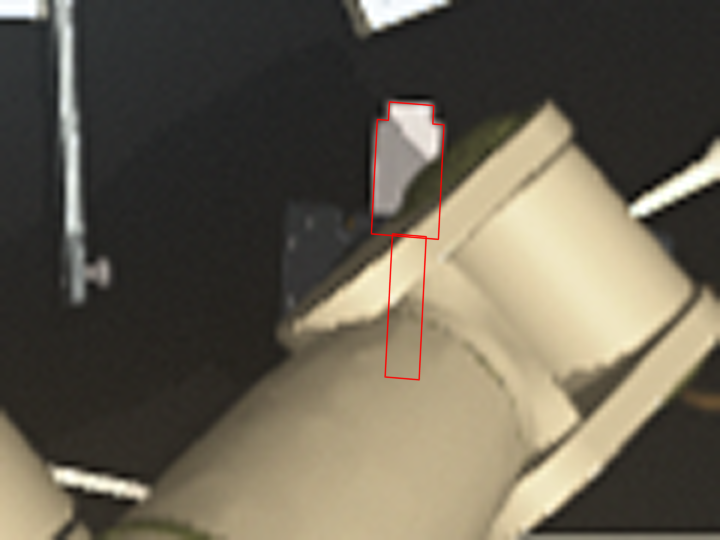

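View pics/i2s.png

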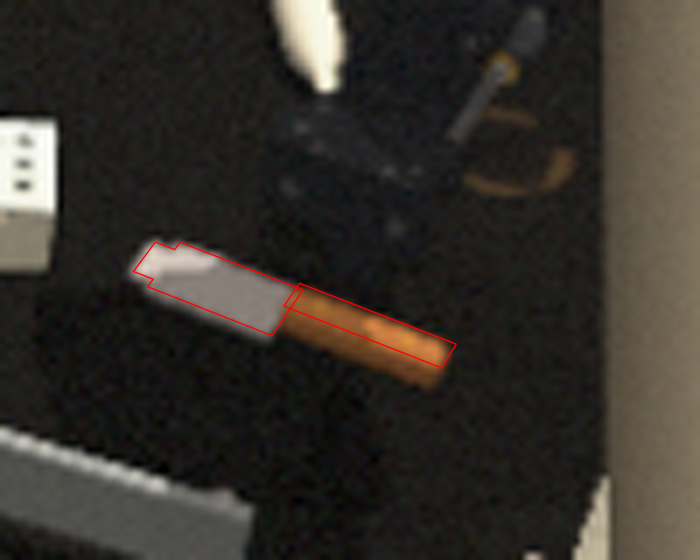

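```bash
python3 -m crank '-0.25 0 -2 0 0 0 50; -0.25 0 -4 0 0 0 50; -0.25 0 -5.5 0 0 0 50; -0.25 0 -6.2 0 0 0 50; -0.25 0 -6.35 0 0 0 50;-0.25 0 -6.35 0 0 0 50' && python3 -m crank '0 0 0 0 0 0 20;0 0 0 0 0 0 0;0 0 0 0 0 0 0;0 0 0 0 0 0 0;0 0 0 0 0 0 0;0 0 0 0 0 0 0;0 0 1 0 0 0 0' 40
```

```text
clock: 17.38
eef_pos: [0.4194, -0.3435, 0.0034]
orientation: [[-0.083, -0.997, 0.0], [-0.997, 0.083, -0.001], [0.001, -0.001, -1.0]]
force: [0.4, 0.1, -1.0]
opening: 0.5
clock: 18.25
eef_pos: [0.4188, -0.3428, 0.0126]
orientation: [[-0.083, -0.997, -0.001], [-0.997, 0.083, 0.001], [-0.001, 0.001, -1.0]]
force: [-0.2, 0.3, -1.0]
opening: 0.199
```

```bash
python3 -m crank '0 0 4 0 0 0 0; 0 0 8.5 0 0 0 0; 1 5 9 0 0 0.5 0; 2 11 9 0 0 1 0; 4 17 9 0 0 1 0; 6 23 9 0 0 1 0; 8 29 9 0 0 1 0; 10 34 9 0 0 1 0' ; python3 - <<'E'
from h import *
delta(.5707,.0817,.027,-93.66)
E
```

```text
clock: 19.25
eef_pos: [0.5195, -0.0011, 0.1035]
orientation: [[-0.065, -0.998, 0.0], [-0.998, 0.065, -0.0], [0.0, -0.0, -1.0]]
force: [1.4, -1.2, -0.3]
opening: 0.198
t 19.25 now [ 0.5195 -0.0011  0.1035] jaw -93.73 F [ 1.4 -1.2 -0.3] open 0.198 zax [ 0. -0. -1.]
delta cm [ 5.12  8.28 -7.65] turn 0.1
```

```bash
python3 -m crank '3 4 0 0 0 0 0; 5 8 -1 0 0 0 0; 5 8 -3 0 0 0 0; 5 8 -5 0 0 0 0; 5 8 -7.5 0 0 0 0; 5 8 -7.5 0 0 0 0; 5 8 -7.5 0 0 0 0' ; python3 - <<'E'
from h import *
delta(.5707,.0817,.027,-93.66)
f=overlay('scene','i4s.png',240,130,350,230,7,[])
f=overlay('top','i4.png',270,150,340,190,10,SP[2:])
E
```

```text
clock: 20.12
eef_pos: [0.5696, 0.0767, 0.029]
orientation: [[-0.066, -0.998, 0.001], [-0.998, 0.066, -0.0], [0.0, -0.001, -1.0]]
force: [-0.4, -0.5, -0.5]
opening: 0.201
t 20.12 now [0.5696 0.0767 0.029 ] jaw -93.76 F [-0.4 -0.5 -0.5] open 0.201 zax [ 0.001 -0.    -1.   ]
delta cm [ 0.11  0.5  -0.2 ] turn 0.1
```

View pics/i4s.png

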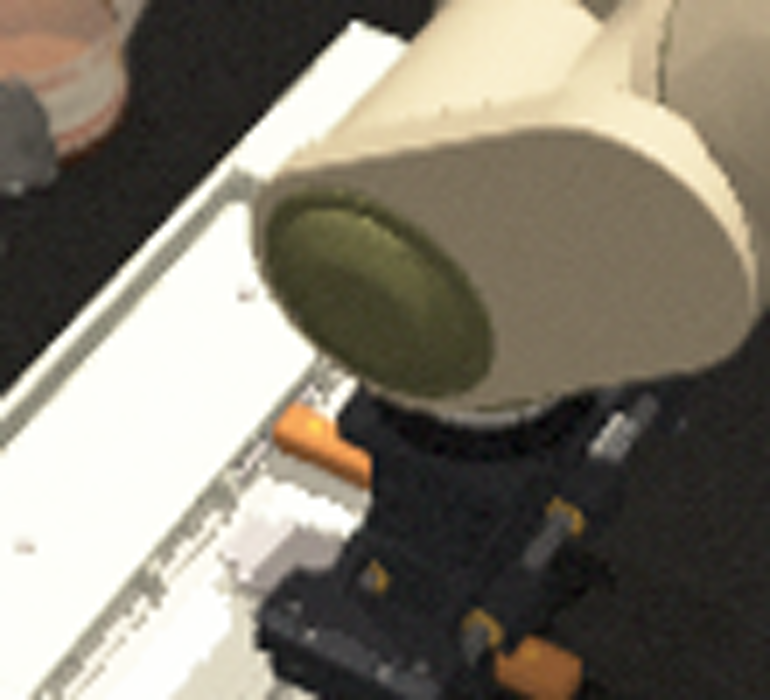

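View pics/i4.png

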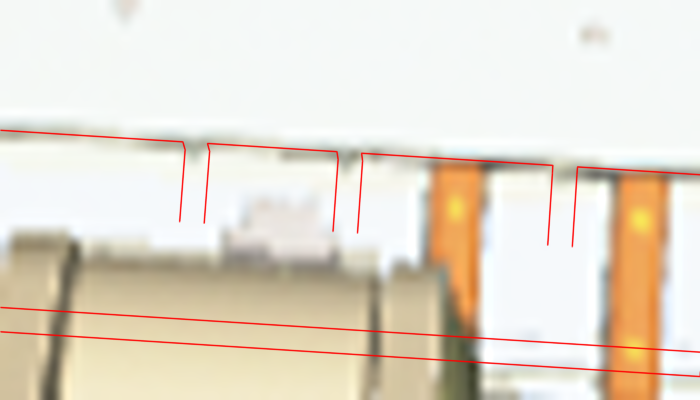

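```bash
python3 -m crank '0 0.4 -0.2 0 0 0 0; 0 0.4 -0.2 0 0 0 0; 0 0.4 -0.2 0 0 0 0' ; python3 - <<'E'
from h import *
delta(.5707,.0817,.027,-93.66)
f=overlay('top','i5.png',270,150,340,190,10,SP[2:])
E
```

```text
clock: 20.6
eef_pos: [0.5692, 0.0808, 0.026]
orientation: [[-0.065, -0.998, 0.0], [-0.998, 0.065, -0.0], [0.0, -0.0, -1.0]]
force: [-0.4, 0.2, -1.1]
opening: 0.199
t 20.6 now [0.5692 0.0808 0.026 ] jaw -93.75 F [-0.4  0.2 -1.1] open 0.199 zax [ 0. -0. -1.]
delta cm [0.15 0.09 0.1 ] turn 0.1
```

View pics/i5.png

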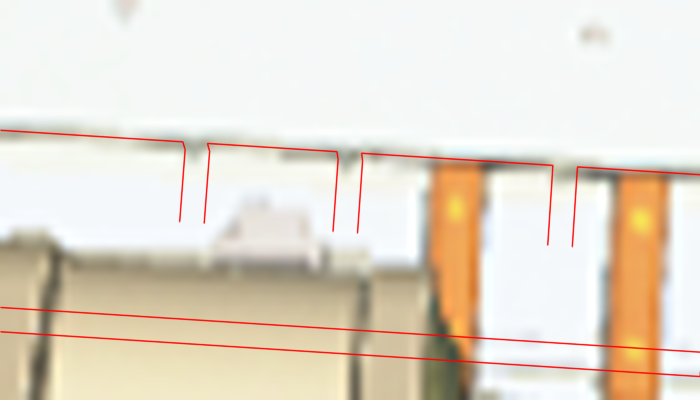

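```bash
python3 -m crank '1.2 -0.05 0.05 0 0 0 0; 2.5 -0.12 0.05 0 0 0 0; 3.8 -0.2 0.05 0 0 0 0; 5.1 -0.27 0.05 0 0 0 0; 6.4 -0.34 0.05 0 0 0 0; 7.6 -0.4 0.05 0 0 0 0; 8.2 -0.43 0.05 0 0 0 0; 8.2 -0.43 0.05 0 0 0 0' ; python3 -m crank '0.3 0 0.05 0 0 0 0; 0.6 0 0.05 0 0 0 0; 0.8 -0.05 0.05 0 0 0 0; 0.9 -0.05 0.05 0 0 0 0;0.9 -0.05 0.05 0 0 0 0'
```

```text
clock: 21.65
eef_pos: [0.6512, 0.0764, 0.0263]
orientation: [[-0.066, -0.998, -0.0], [-0.998, 0.066, 0.0], [-0.0, 0.0, -1.0]]
force: [-1.1, -0.2, -1.8]
opening: 0.198
clock: 22.28
eef_pos: [0.6579, 0.0764, 0.0263]
orientation: [[-0.065, -0.998, -0.007], [-0.998, 0.065, 0.0], [0.0, 0.007, -1.0]]
force: [-12.1, 0.2, 4.1]
opening: 0.197
```

```bash
python3 -m crank '-0.3 0 0 0 0 0 20; -0.3 0 0 0 0 0 35; -0.3 0 0 0 0 0 35; -0.3 0 3 0 0 0 35; -0.3 0 7 0 0 0 35; -5 5 9 0 0 -5 60; -11 10 11 0 0 -10 60; -14 15 11 0 0 -15 60'; python3 - <<'E'
from h import *
f=overlay('top','j1.png',180,130,460,290,2.8,scrp(np.r_[T(S,[.004,.073,0])[0,:2],S[2]],36,22)+scrp([0.44535857,0.33385579,-0.4316],56))
f=overlay('scene','j1s.png',200,130,400,380,3,scrp([0.44535857,0.33385579,-0.4316],56))
delta(.4108,.3498,.003,-114.7)
E
```

```text
clock: 23.28
eef_pos: [0.532, 0.2098, 0.1365]
orientation: [[-0.325, -0.946, 0.002], [-0.946, 0.325, 0.0], [-0.001, -0.002, -1.0]]
force: [0.5, 0.4, 0.9]
opening: 0.596
t 23.38 now [0.5302 0.2128 0.1365] jaw -108.58 F [ 0.1 -0.4  0.3] open 0.6 zax [ 0.001  0.001 -1.   ]
delta cm [-11.94  13.7  -13.35] turn -6.1
```

View pics/j1.png

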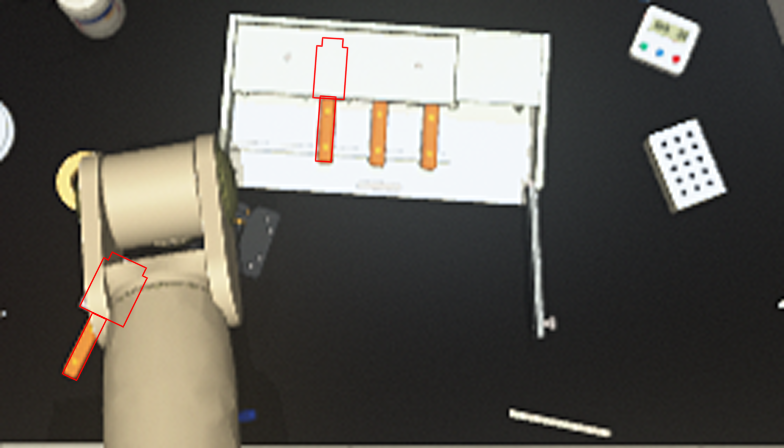

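View pics/j1s.png

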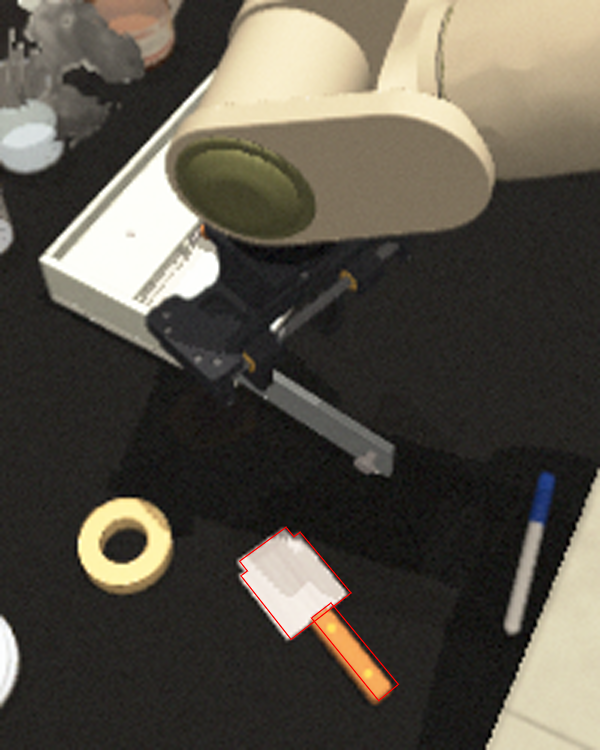

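```bash
python3 -m crank '-3 4 0 0 0 -2 60; -6 8 -1 0 0 -4 60; -9 12 -3 0 0 -6 60; -12 13.7 -7 0 0 -6 60; -12 13.7 -7 0 0 -6 60;-12 13.7 -7 0 0 -6 60' ; python3 - <<'E'
from h import *
delta(.4108,.3498,.003,-114.7)
f=overlay('scene','j2s.png',240,280,360,380,6,scrp([0.44535857,0.33385579,-0.4316],56))
E
```

```text
clock: 24.12
eef_pos: [0.4144, 0.3457, 0.0661]
orientation: [[-0.419, -0.908, 0.002], [-0.908, 0.419, 0.001], [-0.001, -0.001, -1.0]]
force: [0.6, 0.7, 0.1]
opening: 0.601
t 24.12 now [0.4144 0.3457 0.0661] jaw -114.78 F [0.6 0.7 0.1] open 0.601 zax [ 0.002  0.001 -1.   ]
delta cm [-0.36  0.41 -6.31] turn 0.1
```

View pics/j2s.png

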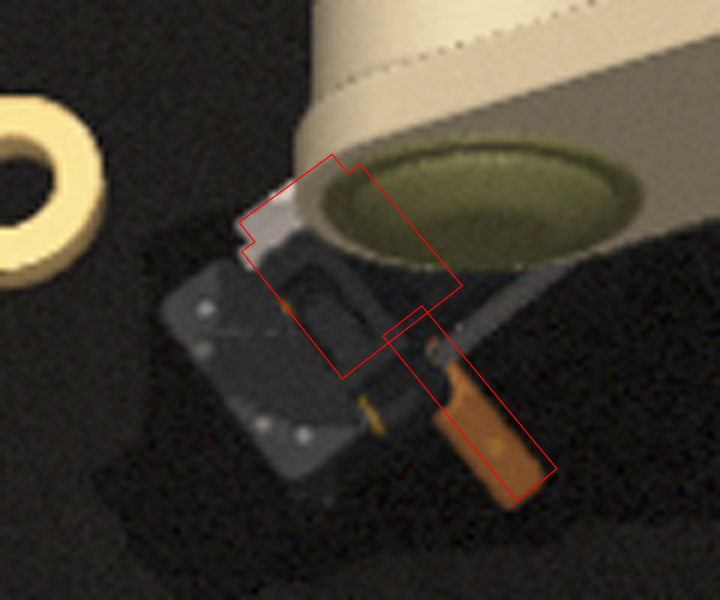

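```bash
python3 -m crank '-0.35 0.4 -2 0 0 0 50; -0.35 0.4 -4 0 0 0 50; -0.35 0.4 -5.5 0 0 0 50; -0.35 0.4 -6.2 0 0 0 50; -0.35 0.4 -6.3 0 0 0 50;-0.35 0.4 -6.3 0 0 0 50' && python3 -m crank '0 0 0 0 0 0 20;0 0 0 0 0 0 0;0 0 0 0 0 0 0;0 0 0 0 0 0 0;0 0 0 0 0 0 0;0 0 0 0 0 0 0;0 0 1 0 0 0 0' 40
```

```text
clock: 24.92
eef_pos: [0.4098, 0.35, 0.0027]
orientation: [[-0.419, -0.908, 0.001], [-0.908, 0.419, 0.0], [-0.001, -0.001, -1.0]]
force: [-0.1, -0.3, -0.4]
opening: 0.494
clock: 25.8
eef_pos: [0.4088, 0.3495, 0.0118]
orientation: [[-0.419, -0.908, -0.002], [-0.908, 0.419, -0.001], [0.002, 0.001, -1.0]]
force: [0.1, -1.0, -0.2]
opening: 0.199
```

```bash
python3 -m crank '0 0 4 0 0 0 0; 0 0 8.5 0 0 0 0; 3 -4 9 0 0 4 0; 6 -8 9 0 0 8 0; 9 -12 9 0 0 12 0; 12 -16 9 0 0 16 0; 15 -20 9 0 0 21 0; 16.5 -20.8 9 0 0 21 0' ; python3 - <<'E'
from h import *
delta(.574,.1416,.027,-93.66)
f=overlay('top','j3.png',230,140,340,240,7,[])
f=overlay('scene','j3s.png',200,150,360,300,5,[])
E
```

```text
clock: 26.8
eef_pos: [0.5754, 0.1393, 0.1024]
orientation: [[-0.068, -0.998, -0.0], [-0.998, 0.068, -0.0], [0.0, 0.0, -1.0]]
force: [-0.3, 0.2, -1.2]
opening: 0.201
t 26.8 now [0.5754 0.1393 0.1024] jaw -93.87 F [-0.3  0.2 -1.2] open 0.201 zax [-0. -0. -1.]
delta cm [-0.14  0.23 -7.54] turn 0.2
```

View pics/j3s.png

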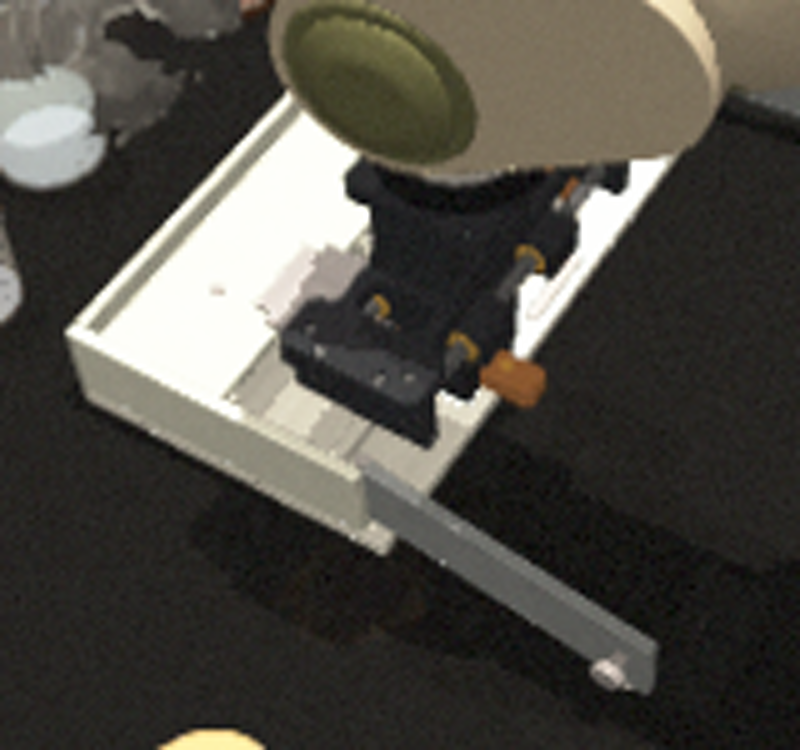

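```bash
python3 -m crank '-0.1 0.2 -2 0 0 0.2 0; -0.1 0.2 -4 0 0 0.2 0; -0.1 0.2 -6 0 0 0.2 0; -0.1 0.2 -7.4 0 0 0.2 0; -0.1 0.2 -7.5 0 0 0.2 0; -0.1 0.2 -7.5 0 0 0.2 0' ; python3 - <<'E'
from h import *
delta(.574,.1416,.027,-93.66)
f=overlay('scene','j4s.png',220,170,320,270,7,[])
f=overlay('top','j4.png',250,150,320,190,10,SP[2:])
E
```

```text
clock: 27.65
eef_pos: [0.5736, 0.1441, 0.0279]
orientation: [[-0.062, -0.998, 0.001], [-0.998, 0.062, 0.0], [-0.0, -0.001, -1.0]]
force: [0.9, 0.9, -1.1]
opening: 0.198
t 27.65 now [0.5736 0.1441 0.0279] jaw -93.55 F [ 0.9  0.9 -1.1] open 0.198 zax [ 0.001  0.    -1.   ]
delta cm [ 0.04 -0.25 -0.09] turn -0.1
```

View pics/j4s.png

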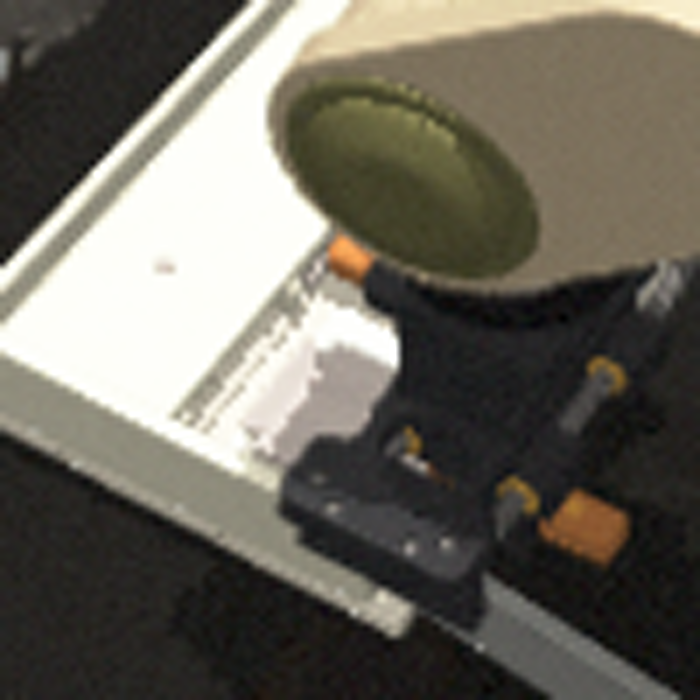

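View pics/j4.png

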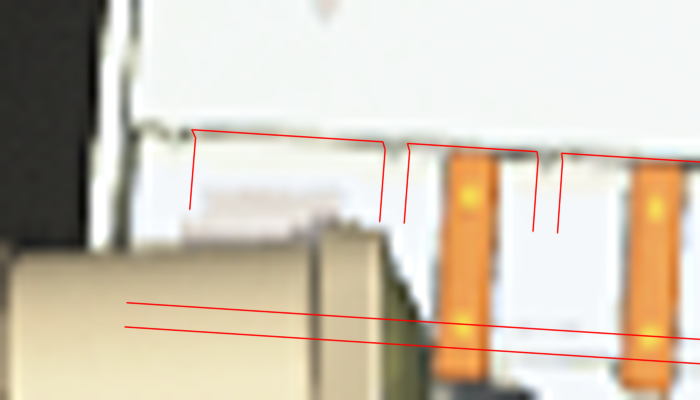

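```bash
python3 -m crank '0 -0.3 -0.1 0 0 0 0; 0 -0.3 -0.1 0 0 0 0; 0 -0.3 -0.1 0 0 0 0' ; python3 - <<'E'
from h import *
delta(.574,.1416,.027,-93.66)
f=overlay('top','j5.png',250,150,320,190,10,SP[2:])
E
```

```text
clock: 28.12
eef_pos: [0.5734, 0.1408, 0.0263]
orientation: [[-0.062, -0.998, 0.0], [-0.998, 0.062, -0.0], [-0.0, -0.0, -1.0]]
force: [-0.8, 1.1, -1.0]
opening: 0.196
t 28.12 now [0.5734 0.1408 0.0263] jaw -93.57 F [-0.8  1.1 -1. ] open 0.196 zax [ 0. -0. -1.]
delta cm [0.06 0.08 0.07] turn -0.1
```

View pics/j5.png

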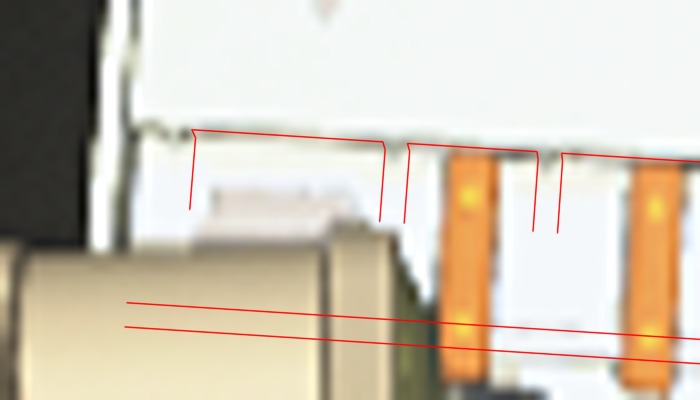

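```bash
python3 -m crank '1.2 -0.05 0.05 0 0 0 0; 2.5 -0.13 0.05 0 0 0 0; 3.8 -0.22 0.05 0 0 0 0; 5.1 -0.3 0.05 0 0 0 0; 6.4 -0.38 0.05 0 0 0 0; 7.6 -0.44 0.05 0 0 0 0; 8 -0.47 0.05 0 0 0 0; 8 -0.47 0.05 0 0 0 0' ; python3 -m crank '0.3 0 0.05 0 0 0 0; 0.6 0 0.05 0 0 0 0; 0.8 -0.05 0.05 0 0 0 0; 1.0 -0.05 0.05 0 0 0 0;1.0 -0.05 0.05 0 0 0 0'
```

```text
clock: 29.18
eef_pos: [0.6532, 0.1362, 0.0265]
orientation: [[-0.062, -0.998, -0.0], [-0.998, 0.062, 0.0], [-0.0, 0.0, -1.0]]
force: [-0.1, -0.0, -1.4]
opening: 0.201
clock: 29.8
eef_pos: [0.6615, 0.136, 0.0266]
orientation: [[-0.062, -0.998, -0.006], [-0.998, 0.062, 0.0], [0.0, 0.006, -1.0]]
force: [-10.3, 0.3, 1.8]
opening: 0.199
```

```bash
python3 -m crank '-0.3 0 0 0 0 0 20; -0.3 0 0 0 0 0 35; -0.3 0 0 0 0 0 35; -0.3 0 3 0 0 0 35; -0.3 0 7 0 0 0 35; -3 -5 10 0 0 5 60; -7 -10 12 0 0 10 90; -9 -16 12 0 0 14 100'; python3 -m crank '0 -5 0 0 0 5 100;1 -10 0 0 0 8 100;2 -14 0 0 0 10 100; 2 -19 0 0 0 12 100; 2 -24 0 0 0 12 100;2 -26 0 0 0 12 100' 30; python3 - <<'E'
from h import *
f=overlay('top','k1.png',180,130,460,290,2.8,scrp(np.r_[T(S,[.004,.133,0])[0,:2],S[2]],56,22))
crop(f,'k1c.png',380,160,460,230,8)
f=overlay('scene','k1s.png',200,80,400,280,4,[])
delta(.5944,-.3467,.010,-68.8)
E
```

```text
clock: 30.8
eef_pos: [0.575, -0.0193, 0.149]
orientation: [[0.185, -0.983, 0.003], [-0.983, -0.185, -0.001], [0.001, -0.003, -1.0]]
force: [1.6, -0.2, -0.2]
opening: 0.667
clock: 31.55
eef_pos: [0.5953, -0.2808, 0.147]
orientation: [[0.38, -0.925, 0.0], [-0.925, -0.38, -0.0], [0.001, -0.0, -1.0]]
force: [-0.9, 0.5, -0.9]
opening: 1.0
t 31.65 now [ 0.5954 -0.2796  0.1468] jaw -67.67 F [ 0.3  0.9 -0. ] open 0.996 zax [ 0. -0. -1.]
delta cm [ -0.1   -6.71 -13.68] turn -1.1
```

View pics/k1.png

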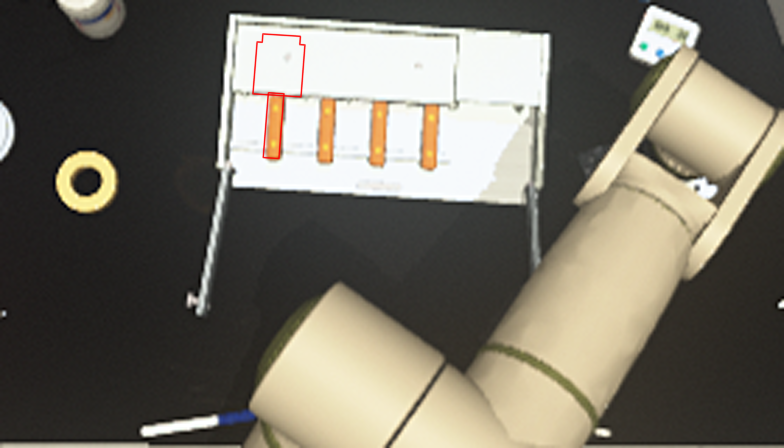

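View pics/k1s.png

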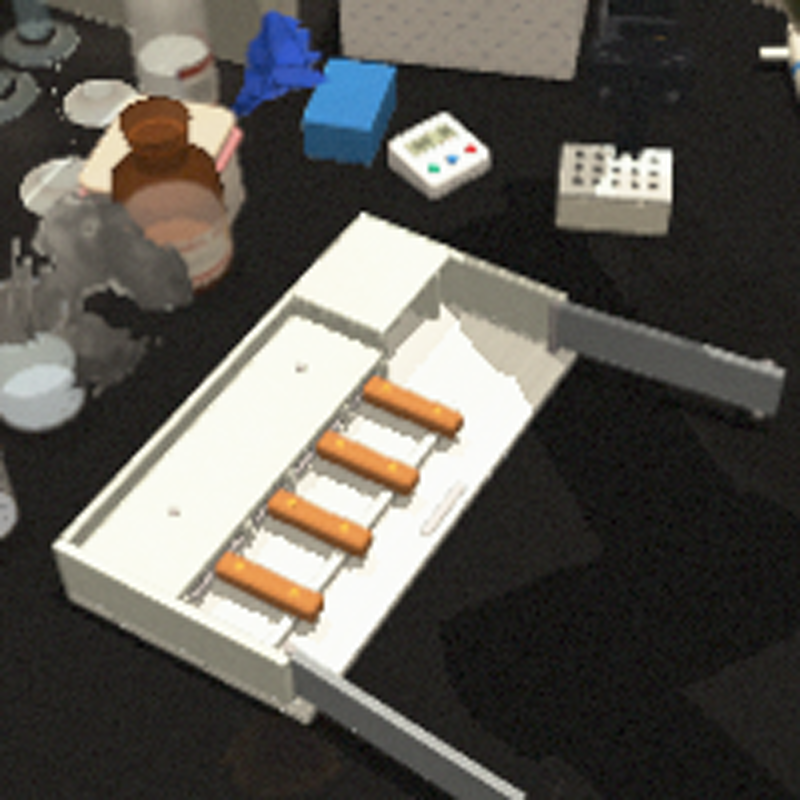

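View pics/k1c.png

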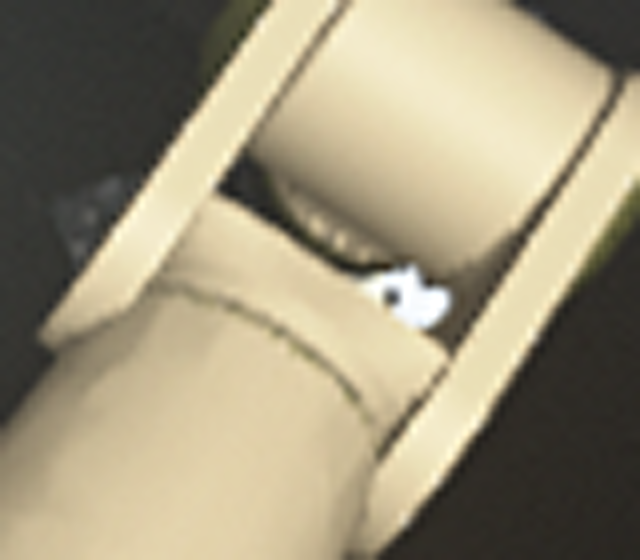

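```bash
python3 - <<'E'
from h import *
C=[0.6168,-0.338,-1.20125]
cp=[(C,[[-30,-45,40],[30,-45,40],[30,45,40],[-30,45,40],[-30,-45,40]]),(C,[[-30,-45,0],[30,-45,0],[30,45,0],[-30,45,0],[-30,-45,0]])]
f=overlay('scene','k2s.png',270,20,410,150,5,cp)
f=snap('top'); print(px2w(f,[[467,158],[467,158],[445,92]],[0,.09,.09]).round(3))
E
```

```text
[[ 0.726 -0.488  0.   ]
 [ 0.705 -0.461  0.09 ]
 [ 0.92  -0.4    0.09 ]]
```

View pics/k2s.png

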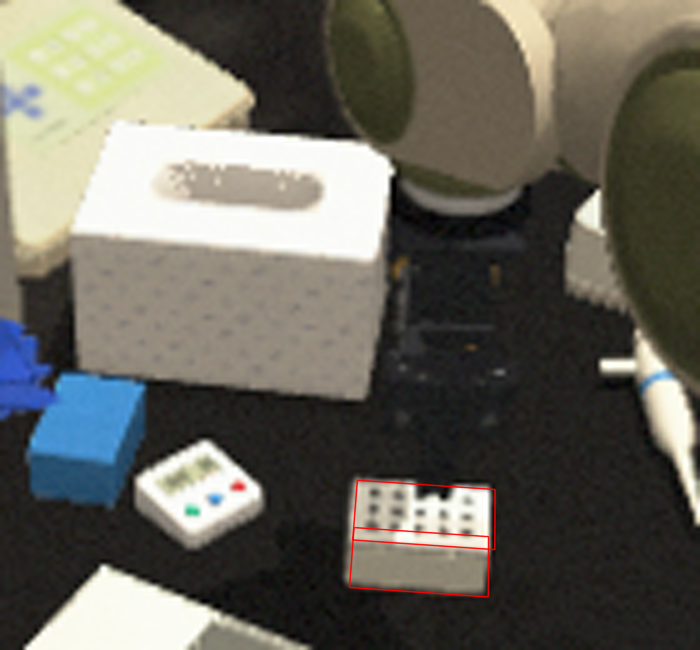

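```bash
python3 -m crank '-0.1 -4 -1 0 0 -1 100; -0.1 -6.7 -4 0 0 -1 100; -0.1 -6.7 -7.5 0 0 -1 100; -0.1 -6.7 -7.5 0 0 -1 100; -0.1 -6.7 -7.5 0 0 -1 100' ; python3 - <<'E'
from h import *
delta(.5944,-.3467,.010,-68.8)
f=overlay('top','k3.png',380,160,480,250,7,[])
f=overlay('scene','k3s.png',300,70,420,160,6,[])
E
```

```text
clock: 32.38
eef_pos: [0.5956, -0.3444, 0.0739]
orientation: [[0.367, -0.93, 0.002], [-0.93, -0.367, -0.001], [0.002, -0.001, -1.0]]
force: [0.3, -0.5, 0.7]
opening: 0.997
t 32.38 now [ 0.5956 -0.3444  0.0739] jaw -68.47 F [ 0.3 -0.5  0.7] open 0.997 zax [ 0.002 -0.001 -1.   ]
delta cm [-0.12 -0.23 -6.39] turn -0.3
```

View pics/k3s.png

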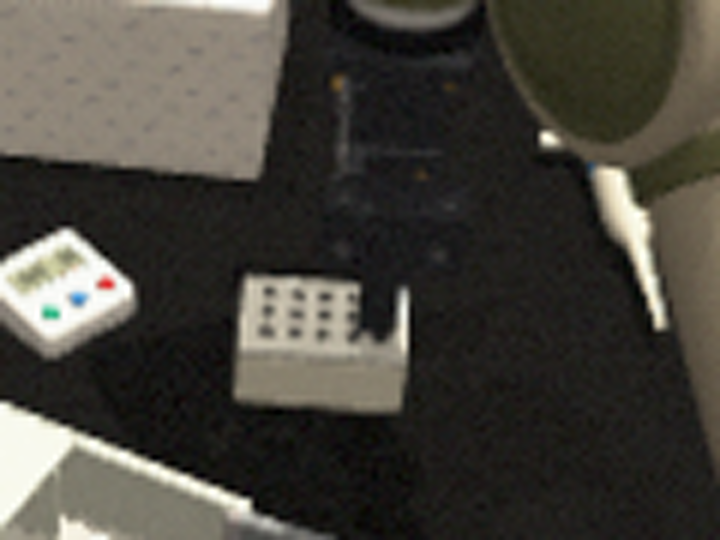

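```bash
python3 -m crank '-0.1 -0.2 -1 0 0 -0.3 100; -0.1 -0.2 -2.5 0 0 -0.3 100;-0.1 -0.2 -2.8 0 0 -0.3 100; -0.1 -0.2 -2.8 0 0 -0.3 100' ; python3 - <<'E'
from h import *
delta(.5944,-.3467,.010,-68.8)
f=overlay('scene','k4s.png',300,70,420,160,6,[])
E
```

```text
clock: 32.98
eef_pos: [0.5935, -0.3472, 0.0436]
orientation: [[0.361, -0.933, -0.001], [-0.933, -0.361, 0.001], [-0.001, 0.0, -1.0]]
force: [0.6, 0.5, 0.2]
opening: 1.001
t 32.98 now [ 0.5935 -0.3472  0.0436] jaw -68.86 F [0.6 0.5 0.2] open 1.001 zax [-0.001  0.001 -1.   ]
delta cm [ 0.09  0.05 -3.36] turn 0.1
```

View pics/k4s.png

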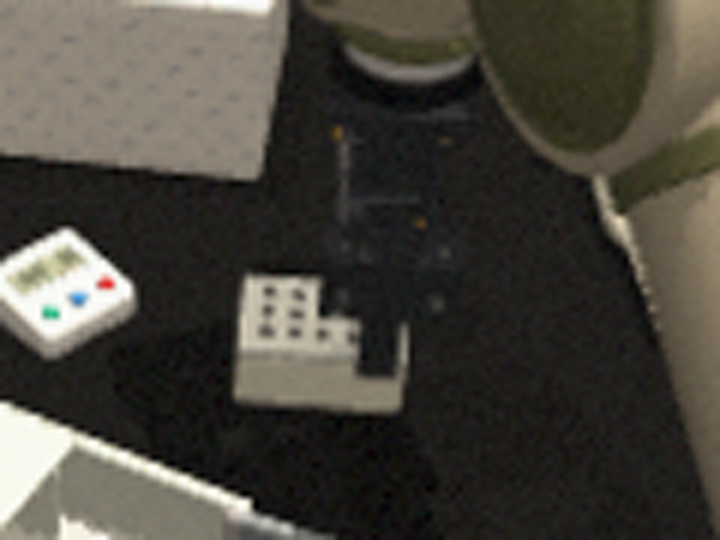

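```bash
python3 -m crank '0.1 0 -1 0 0 0 100; 0.1 0 -2.2 0 0 0 100;0.1 0 -3.2 0 0 0 100; 0.1 0 -3.3 0 0 0 100; 0.1 0 -3.3 0 0 0 100' && python3 -m crank '0 0 0 0 0 0 80;0 0 0 0 0 0 70;0 0 0 0 0 0 60;0 0 0 0 0 0 60;0 0 0 0 0 0 60;0 0 0 0 0 0 60' 25
```

```text
clock: 33.65
eef_pos: [0.5947, -0.3474, 0.0111]
orientation: [[0.361, -0.933, 0.0], [-0.933, -0.361, -0.0], [0.0, -0.0, -1.0]]
force: [0.2, 0.3, 0.0]
opening: 0.998
clock: 34.4
eef_pos: [0.5946, -0.3473, 0.0112]
orientation: [[0.361, -0.933, 0.0], [-0.933, -0.361, 0.0], [-0.0, -0.0, -1.0]]
force: [-1.6, 1.8, 2.7]
opening: 0.676
```

```bash
python3 -m crank '0 0 0 0 0 0 78;0 0 0 0 0 0 78;0 0 0.8 0 0 0 78;0 0 0.8 0 0 0 78;0 0 0.8 0 0 0 40;0 0 0.8 0 0 0 40;0 0 0.8 0 0 0 40;0 0 0.8 0 0 0 40' 30; python3 -m crank '0 0 2 0 0 0 40;0 0 5 0 0 0 40;0 0 8.5 0 0 0 40;0 0 8.5 0 0 0 40'; python3 - <<'E'
from h import *
delta(.6111,-.1083,.100,-93.66)
f=overlay('scene','k5s.png',280,20,420,160,5,[])
E
```

```text
clock: 35.4
eef_pos: [0.5946, -0.3473, 0.0191]
orientation: [[0.361, -0.933, -0.0], [-0.933, -0.361, 0.0], [-0.0, 0.0, -1.0]]
force: [-0.3, 0.1, 1.5]
opening: 0.68
clock: 35.9
eef_pos: [0.5956, -0.3481, 0.1076]
orientation: [[0.361, -0.933, 0.005], [-0.933, -0.361, -0.004], [0.005, -0.003, -1.0]]
force: [-0.1, -0.3, -1.8]
opening: 0.68
t 35.9 now [ 0.5956 -0.3481  0.1076] jaw -68.86 F [-0.1 -0.3 -1.8] open 0.68 zax [ 0.005 -0.004 -1.   ]
delta cm [ 1.55 23.98 -0.76] turn -24.8
```

View pics/k5s.png

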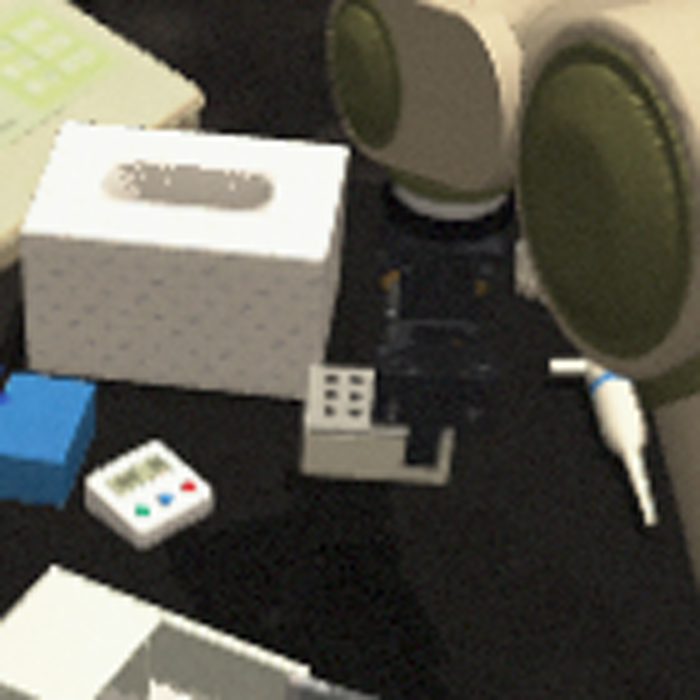

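```bash
python3 -m crank '0 4 0 0 0 -4 40;0 8 0 0 0 -8 40;0 12 0 0 0 -12 40;0.5 16 0 0 0 -16 40;1 20 0 0 0 -20 40;1.3 23.5 0 0 0 -24.8 40;1.5 24 0 0 0 -24.8 40;1.5 24 0 0 0 -24.8 40'; python3 - <<'E'
from h import *
delta(.6111,-.1083,.030,-93.66)
f=overlay('top','k6.png',310,150,390,220,9,SP[:2])
f=overlay('scene','k6s.png',260,110,380,220,6,[])
E
```

```text
clock: 36.95
eef_pos: [0.6093, -0.1075, 0.1031]
orientation: [[-0.063, -0.998, -0.001], [-0.998, 0.063, 0.0], [-0.0, 0.001, -1.0]]
force: [-0.0, -0.1, -1.8]
opening: 0.682
t 36.95 now [ 0.6093 -0.1075  0.1031] jaw -93.59 F [-0.  -0.1 -1.8] open 0.682 zax [-0.001  0.    -1.   ]
delta cm [ 0.18 -0.08 -7.31] turn -0.1
```

View pics/k6.png

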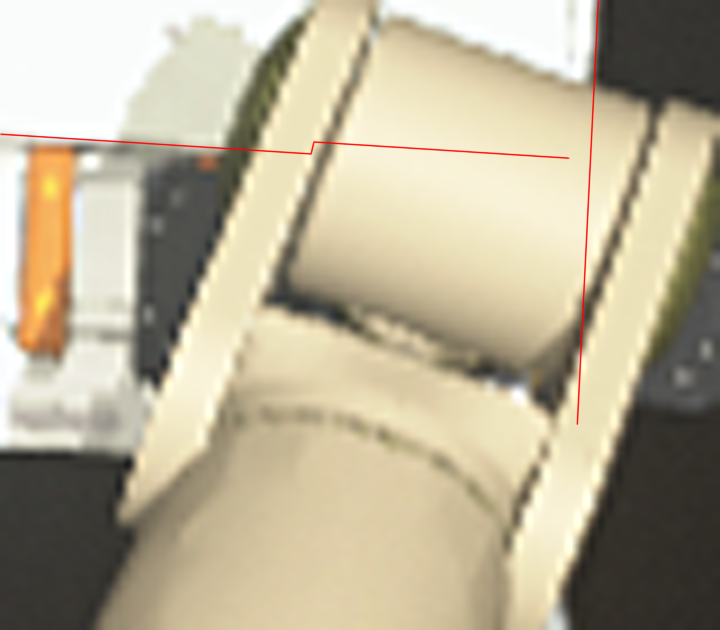

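View pics/k6s.png

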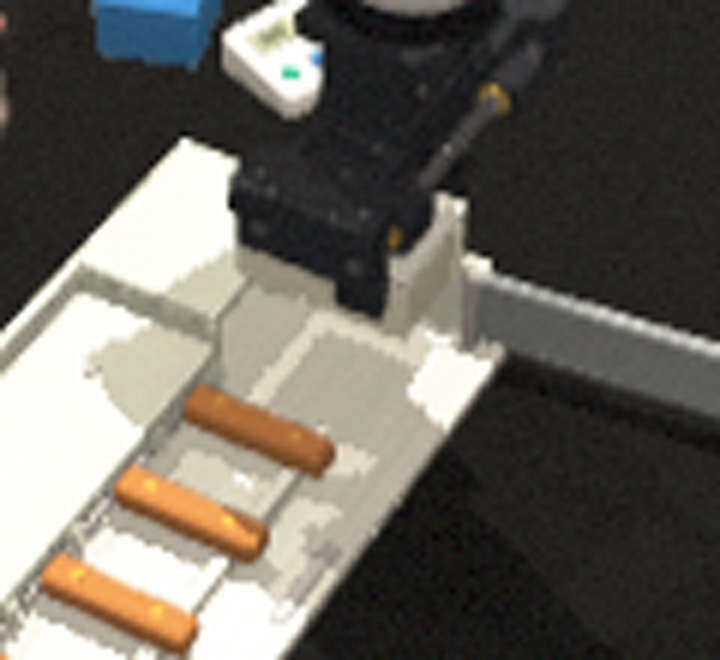

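```bash
python3 -m crank '0 -0.1 -1.5 0 0 0 40;0 -0.1 -3 0 0 0 40;0 -0.1 -4.5 0 0 0 40;0 -0.1 -5.5 0 0 0 40;0 -0.1 -6 0 0 0 40;0 -0.1 -6 0 0 0 40'; python3 - <<'E'
from h import *
delta(.6111,-.1083,.030,-93.66)
f=overlay('scene','k7s.png',270,110,370,210,7,[])
E
```

```text
clock: 37.8
eef_pos: [0.6096, -0.1082, 0.0439]
orientation: [[-0.064, -0.998, -0.0], [-0.998, 0.064, 0.0], [-0.0, 0.0, -1.0]]
force: [-0.1, -0.2, -1.2]
opening: 0.678
t 37.8 now [ 0.6096 -0.1082  0.0439] jaw -93.65 F [-0.1 -0.2 -1.2] open 0.678 zax [-0.  0. -1.]
delta cm [ 0.15 -0.01 -1.39] turn -0.0
```

View pics/k7s.png

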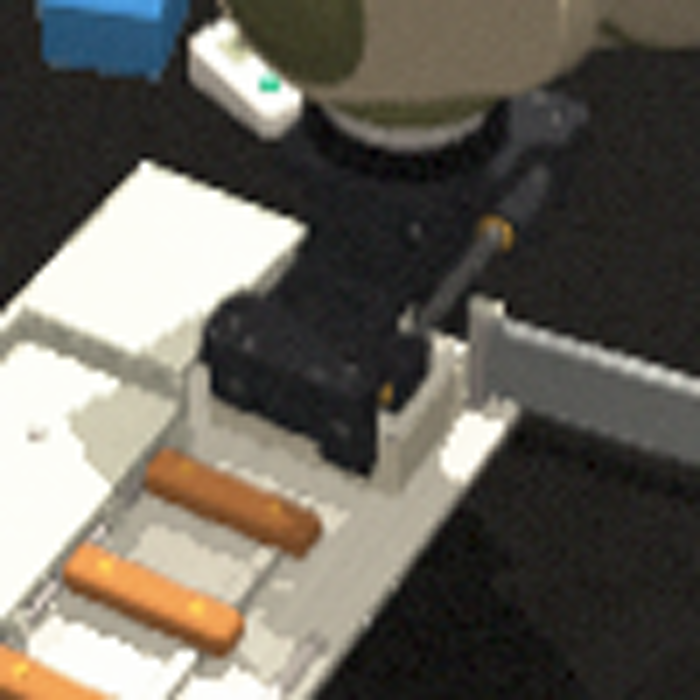

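```bash
python3 -m crank '0 0 -0.7 0 0 0 40;0 0 -1.25 0 0 0 40;0 0 -1.35 0 0 0 40;0 0 -1.35 0 0 0 40'; python3 -m crank '0.8 -0.05 0 0 0 0 40;1.6 -0.1 0 0 0 0 40;2.4 -0.15 0 0 0 0 40;3.2 -0.2 0 0 0 0 40;4 -0.25 0 0 0 0 40; 4.8 -0.3 0 0 0 0 40;4.8 -0.3 0 0 0 0 40'; python3 - <<'E'
from h import *
delta(.6939-.024,-.1136+.0015,.030,-93.66)
E
```

```text
clock: 38.35
eef_pos: [0.6096, -0.1083, 0.0305]
orientation: [[-0.064, -0.998, -0.0], [-0.998, 0.064, 0.0], [-0.0, 0.0, -1.0]]
force: [0.8, -0.7, -1.5]
opening: 0.681
clock: 39.22
eef_pos: [0.658, -0.1113, 0.0304]
orientation: [[-0.064, -0.998, 0.0], [-0.998, 0.064, -0.0], [0.0, -0.0, -1.0]]
force: [-0.5, 1.1, -1.7]
opening: 0.68
t 39.23 now [ 0.658  -0.1113  0.0304] jaw -93.65 F [-0.5  1.1 -1.7] open 0.68 zax [ 0. -0. -1.]
delta cm [ 1.19 -0.08 -0.04] turn -0.0
```

```bash
python3 -m crank '0.4 0 0 0 0 0 40;0.8 -0.05 0 0 0 0 40;1.1 -0.08 0 0 0 0 40;1.2 -0.08 0 0 0 0 40;1.2 -0.08 0 0 0 0 40'; python3 -m crank '0.2 0 0 0 0 0 40;0.2 0 0 0 0 0 40;0.2 0 0 0 0 0 40'
```

```text
clock: 39.85
eef_pos: [0.6672, -0.1116, 0.03]
orientation: [[-0.064, -0.998, -0.008], [-0.998, 0.064, 0.002], [-0.001, 0.008, -1.0]]
force: [-14.5, 2.2, 3.7]
opening: 0.675
clock: 40.22
eef_pos: [0.6675, -0.1116, 0.0298]
orientation: [[-0.064, -0.998, -0.012], [-0.998, 0.064, 0.002], [-0.001, 0.013, -1.0]]
force: [-25.4, 1.3, 8.7]
opening: 0.681
```

```bash
python3 -m crank '-0.35 0 0 0 0 0 60;-0.35 0 0 0 0 0 78;-0.35 0 0 0 0 0 78;-0.35 0 0 0 0 0 78;-0.35 0 2 0 0 0 78;-0.35 0 5 0 0 0 78;-0.35 0 8 0 0 0 78;-5 0 10 0 0 0 60'; python3 -m crank '-6 3 0 0 0 0 30;-10 5 0 0 0 0 0;-14 6 0 0 0 0 0;-14 6 0 0 0 0 0;-14 6 0 0 0 0 0' ; python3 - <<'E'
from h import *
C=np.r_[T(S,[.013,-.114,0])[0,:2],S[2]-np.pi/2]
cp=[(C,[[-30,-45,50],[30,-45,50],[30,45,50],[-30,45,50],[-30,-45,50]])]
f=overlay('top','l1.png',310,130,390,210,9,SP[:2]+cp)
f=overlay('scene','l1s.png',220,100,400,280,4,[])
delta(.6111,-.1083,.030,-93.66)
E
```

```text
clock: 41.22
eef_pos: [0.623, -0.1125, 0.1332]
orientation: [[-0.063, -0.998, 0.005], [-0.998, 0.063, -0.002], [0.001, -0.005, -1.0]]
force: [0.5, -0.3, -0.1]
opening: 0.691
clock: 41.85
eef_pos: [0.4828, -0.0525, 0.1317]
orientation: [[-0.064, -0.998, 0.003], [-0.998, 0.064, -0.001], [0.001, -0.003, -1.0]]
force: [0.1, 0.1, -0.8]
opening: 0.122
t 41.95 now [ 0.4827 -0.0525  0.131 ] jaw -93.67 F [ 0.2  0.  -0.1] open 0.036 zax [ 0.001 -0.    -1.   ]
delta cm [ 12.84  -5.58 -10.1 ] turn 0.0
```

View pics/l1.png

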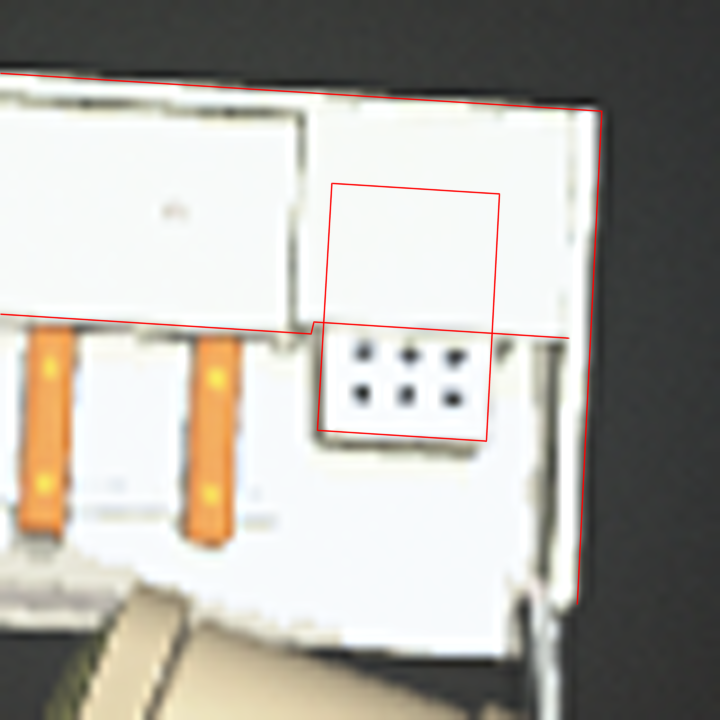

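View pics/l1s.png

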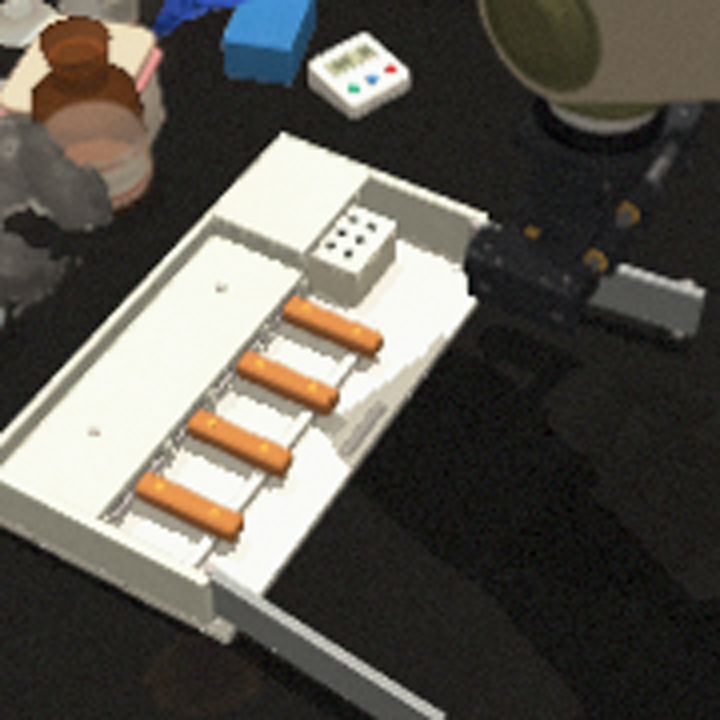

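```bash
cat >> h.py <<'E'
def door(side,th,r,extra=0):
    s=1 if side=='L' else -1
    t=np.radians(th); d=np.array([-np.sin(t),-s*np.cos(t)]); n=np.array([-np.cos(t),s*np.sin(t)])
    h=17.5*abs(n[1])+9*abs(n[0])
    H=np.array([-86,179 if s>0 else -167])
    c=H+r*d+(4+h+extra)*n
    return T(S,[c[0]/1000,c[1]/1000,0])[0,:2]
E
python3 - <<'E'
from h import *
for s in 'LR':
    p0=door(s,97,115,20); print(s,'approach',p0.round(4))
    for th in (95,85,75,65,55,45,35,25,15,8,4,0,-2): 
        p=door(s,th,115); print(th,p.round(4),((p-p0)*100).round(1))
p=door('L',97,115,20); delta(p[0],p[1],.03,-93.66)
E
```

```text
L approach [0.5087 0.2482]
95 [0.5035 0.2245] [-0.5 -2.4]
85 [0.4984 0.2047] [-1.  -4.3]
75 [0.4965 0.1853] [-1.2 -6.3]
65 [0.4981 0.1654] [-1.1 -8.3]
55 [0.5034 0.1454] [ -0.5 -10.3]
45 [0.5125 0.1263] [  0.4 -12.2]
35 [0.5253 0.1088] [  1.7 -13.9]
25 [0.5415 0.0936] [  3.3 -15.5]
15 [0.5607 0.0817] [  5.2 -16.6]
8 [0.5756 0.0756] [  6.7 -17.3]
4 [0.5844 0.0731] [  7.6 -17.5]
0 [0.5935 0.0712] [  8.5 -17.7]
-2 [0.5969 0.0706] [  8.8 -17.8]
R approach [ 0.4794 -0.2092]
95 [ 0.4773 -0.185 ] [-0.2  2.4]
85 [ 0.4747 -0.1648] [-0.5  4.4]
75 [ 0.4753 -0.1453] [-0.4  6.4]
65 [ 0.4795 -0.1257] [0.  8.3]
55 [ 0.4872 -0.1066] [ 0.8 10.3]
45 [ 0.4987 -0.0888] [ 1.9 12. ]
35 [ 0.5136 -0.073 ] [ 3.4 13.6]
25 [ 0.5317 -0.0601] [ 5.2 14.9]
15 [ 0.5522 -0.0508] [ 7.3 15.8]
8 [ 0.5677 -0.0466] [ 8.8 16.3]
4 [ 0.5769 -0.0452] [ 9.7 16.4]
0 [ 0.5861 -0.0445] [10.7 16.5]
-2 [ 0.5895 -0.0443] [11.  16.5]
t 41.95 now [ 0.4827 -0.0525  0.131 ] jaw -93.67 F [ 0.2  0.  -0.1] open 0.036 zax [ 0.001 -0.    -1.   ]
delta cm [  2.6   30.07 -10.1 ] turn 0.0
```

```bash
python3 -m crank '0.5 6 0 0 0 0 0;1 12 0 0 0 0 0;1.5 18 0 0 0 0 0;2 24 0 0 0 0 0;2.6 30 0 0 0 0 0;2.6 30 -4 0 0 0 0;2.6 30 -8 0 0 0 0;2.6 30 -9.5 0 0 0 0'; python3 - <<'E'
from h import *
p=door('L',97,115,20); delta(p[0],p[1],.03,-93.66)
f=overlay('scene','m1s.png',220,150,400,330,4,[])
E
```

```text
clock: 42.95
eef_pos: [0.5072, 0.2479, 0.0334]
orientation: [[-0.064, -0.998, -0.003], [-0.998, 0.064, -0.001], [0.001, 0.003, -1.0]]
force: [0.8, -0.3, 1.7]
opening: 0.005
t 42.95 now [0.5072 0.2479 0.0334] jaw -93.66 F [ 0.8 -0.3  1.7] open 0.005 zax [-0.003 -0.001 -1.   ]
delta cm [ 0.15  0.03 -0.34] turn -0.0
```

View pics/m1s.png

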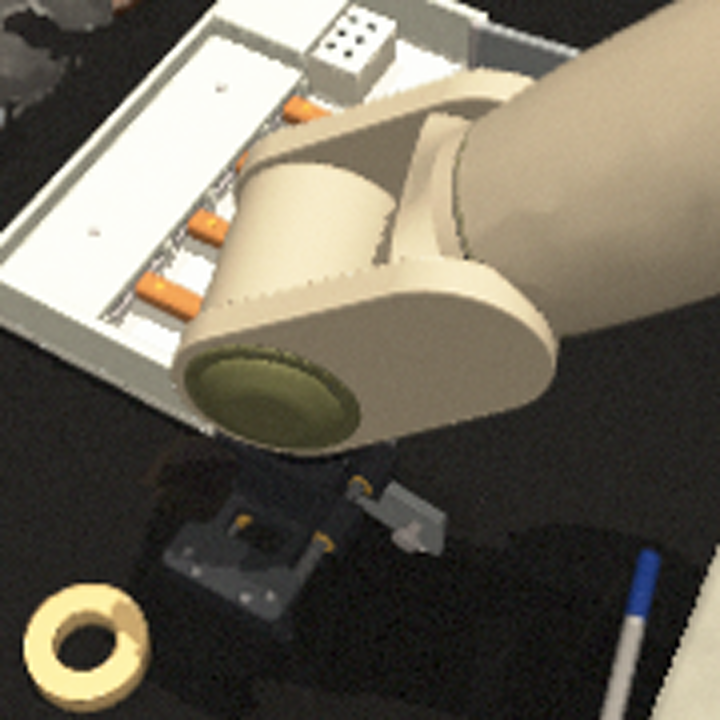

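```bash
python3 -m crank '-0.4 -1.2 -0.3 0 0 0 0;-0.5 -2.4 -0.3 0 0 0 0;-0.8 -3.4 -0.3 0 0 0 0;-1.0 -4.3 -0.3 0 0 0 0;-1.2 -5.3 -0.3 0 0 0 0;-1.2 -6.3 -0.3 0 0 0 0;-1.1 -7.3 -0.3 0 0 0 0;-1.1 -8.3 -0.3 0 0 0 0'; python3 - <<'E'
from h import *
for t in (55,45,35,25,15,8): p=door('L',t,115); delta(p[0],p[1],.03,-93.66)
f=overlay('top','m2.png',230,130,390,270,5,[])
E
```

```text
clock: 44.0
eef_pos: [0.4967, 0.1643, 0.0325]
orientation: [[-0.064, -0.998, -0.0], [-0.998, 0.064, 0.0], [-0.0, 0.0, -1.0]]
force: [-0.1, 0.3, -0.1]
opening: 0.004
t 44.0 now [0.4967 0.1643 0.0325] jaw -93.66 F [-0.1  0.3 -0.1] open 0.004 zax [-0.  0. -1.]
delta cm [ 0.67 -1.88 -0.25] turn -0.0
t 44.0 now [0.4967 0.1643 0.0325] jaw -93.66 F [-0.1  0.3 -0.1] open 0.004 zax [-0.  0. -1.]
delta cm [ 1.58 -3.8  -0.25] turn -0.0
t 44.0 now [0.4967 0.1643 0.0325] jaw -93.66 F [-0.1  0.3 -0.1] open 0.004 zax [-0.  0. -1.]
delta cm [ 2.86 -5.55 -0.25] turn -0.0
t 44.0 now [0.4967 0.1643 0.0325] jaw -93.66 F [-0.1  0.3 -0.1] open 0.004 zax [-0.  0. -1.]
delta cm [ 4.48 -7.06 -0.25] turn -0.0
t 44.0 now [0.4967 0.1643 0.0325] jaw -93.66 F [-0.1  0.3 -0.1] open 0.004 zax [-0.  0. -1.]
delta cm [ 6.4  -8.25 -0.25] turn -0.0
t 44.0 now [0.4967 0.1643 0.0325] jaw -93.66 F [-0.1  0.3 -0.1] open 0.004 zax [-0.  0. -1.]
delta cm [ 7.89 -8.86 -0.25] turn -0.0
```

View pics/m2.png

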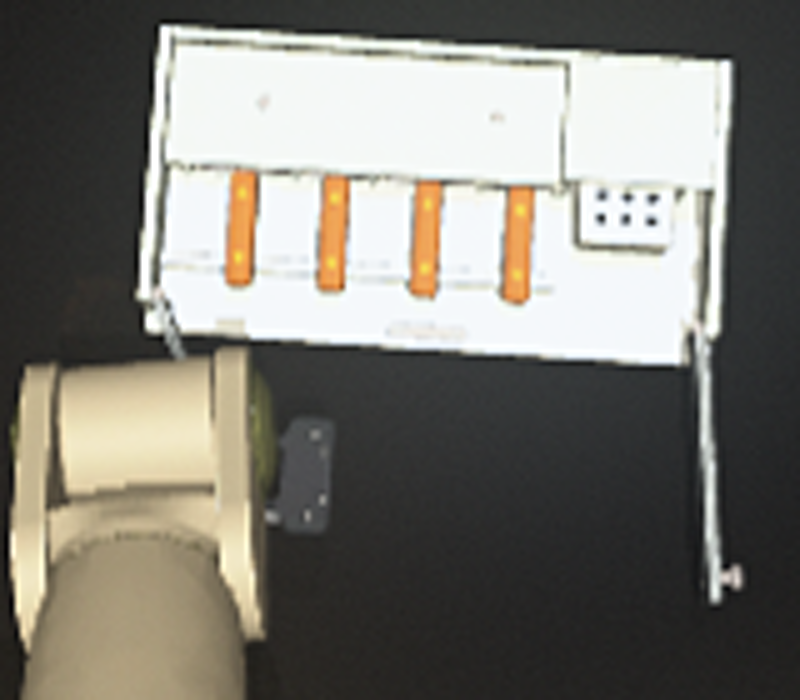

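Door is swinging (now near 60°). Continue.

```bash
python3 -m crank '0.3 -0.9 -0.2 0 0 0 0;0.7 -1.9 -0.2 0 0 0 0;1.1 -2.9 -0.2 0 0 0 0;1.6 -3.8 -0.2 0 0 0 0;2.2 -4.7 -0.2 0 0 0 0;2.9 -5.5 -0.2 0 0 0 0;3.7 -6.3 -0.2 0 0 0 0;4.5 -7.0 -0.2 0 0 0 0'; python3 -m crank '0.9 -0.6 0 0 0 0 0;1.9 -1.2 0 0 0 0 0;2.7 -1.5 0 0 0 0 0;3.2 -1.7 0 0 0 0 0;3.2 -1.7 0 0 0 0 0';python3 - <<'E'
from h import *
for t in (8,4,0): p=door('L',t,115); delta(p[0],p[1],.03,-93.66)
E
```

```text
clock: 45.05
eef_pos: [0.5422, 0.0944, 0.0305]
orientation: [[-0.064, -0.998, -0.0], [-0.998, 0.064, 0.0], [-0.0, 0.0, -1.0]]
force: [-0.6, 0.6, 0.3]
opening: 0.007
clock: 45.68
eef_pos: [0.5738, 0.0779, 0.0304]
orientation: [[-0.064, -0.998, 0.0], [-0.998, 0.064, -0.0], [0.0, -0.0, -1.0]]
force: [-1.0, -0.3, -0.5]
opening: 0.004
t 45.67 now [0.5738 0.0779 0.0304] jaw -93.66 F [-1.  -0.3 -0.5] open 0.004 zax [ 0. -0. -1.]
delta cm [ 0.17 -0.22 -0.04] turn -0.0
t 45.67 now [0.5738 0.0779 0.0304] jaw -93.66 F [-1.  -0.3 -0.5] open 0.004 zax [ 0. -0. -1.]
delta cm [ 1.06 -0.48 -0.04] turn -0.0
t 45.67 now [0.5738 0.0779 0.0304] jaw -93.66 F [-1.  -0.3 -0.5] open 0.004 zax [ 0. -0. -1.]
delta cm [ 1.97 -0.66 -0.04] turn -0.0
```

```bash
python3 -m crank '0.5 -0.3 0 0 0 0 0;1.0 -0.5 0 0 0 0 0;1.4 -0.6 0 0 0 0 0;1.7 -0.6 0 0 0 0 0;1.9 -0.6 0 0 0 0 0;1.9 -0.6 0 0 0 0 0';  python3 -m crank '0.2 0 0 0 0 0 0;0.3 0 0 0 0 0 0;0.3 0 0 0 0 0 0'
```

```text
clock: 46.42
eef_pos: [0.5921, 0.0718, 0.0305]
orientation: [[-0.064, -0.998, -0.002], [-0.998, 0.064, -0.0], [0.0, 0.002, -1.0]]
force: [-4.8, -1.0, 3.0]
opening: 0.007
clock: 46.8
eef_pos: [0.5922, 0.0718, 0.0304]
orientation: [[-0.063, -0.998, -0.01], [-0.998, 0.063, -0.0], [0.001, 0.01, -1.0]]
force: [-23.4, -2.9, 14.3]
opening: 0.007
```

```bash
python3 -m crank '-1.5 0 0 0 0 0 0;-4 0 3 0 0 0 0;-7 -3 7 0 0 0 0;-9 -9 10 0 0 0 0;-10 -15 10 0 0 0 0;-10.5 -21 10 0 0 0 0;-11 -27 10 0 0 0 0;-11 -28 9 0 0 0 0'; python3 - <<'E'
from h import *
p=door('R',97,115,20); delta(p[0],p[1],.03,-93.66)
f=overlay('top','m3.png',230,130,390,270,5,[])
f=overlay('scene','m3s.png',220,110,380,260,5,[])
E
```

```text
clock: 47.8
eef_pos: [0.4855, -0.2117, 0.121]
orientation: [[-0.068, -0.998, 0.002], [-0.998, 0.068, -0.002], [0.002, -0.002, -1.0]]
force: [0.2, 0.1, -0.8]
opening: 0.008
t 47.8 now [ 0.4855 -0.2117  0.121 ] jaw -93.9 F [ 0.2  0.1 -0.8] open 0.008 zax [ 0.002 -0.002 -1.   ]
delta cm [-0.62  0.25 -9.1 ] turn 0.2
```

View pics/m3.png

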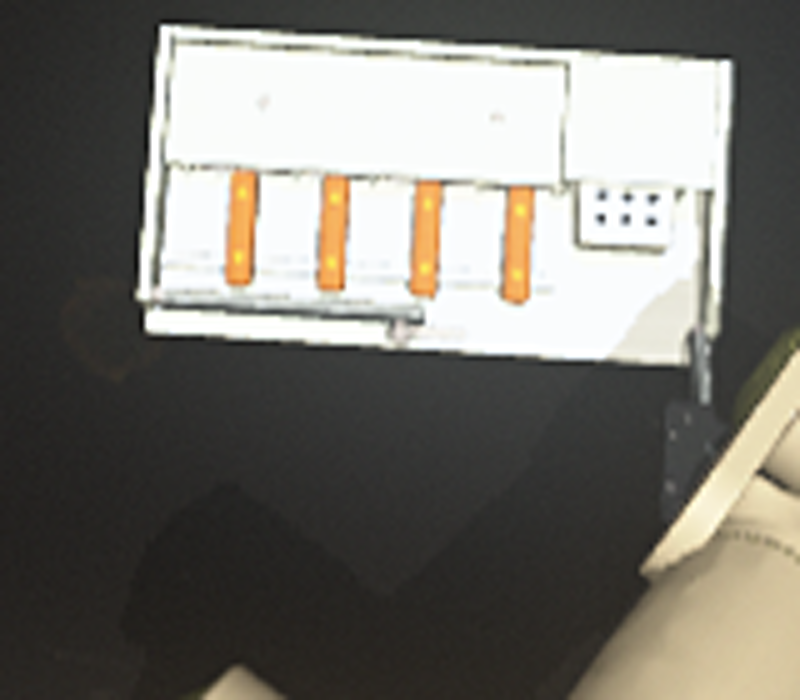

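View pics/m3s.png

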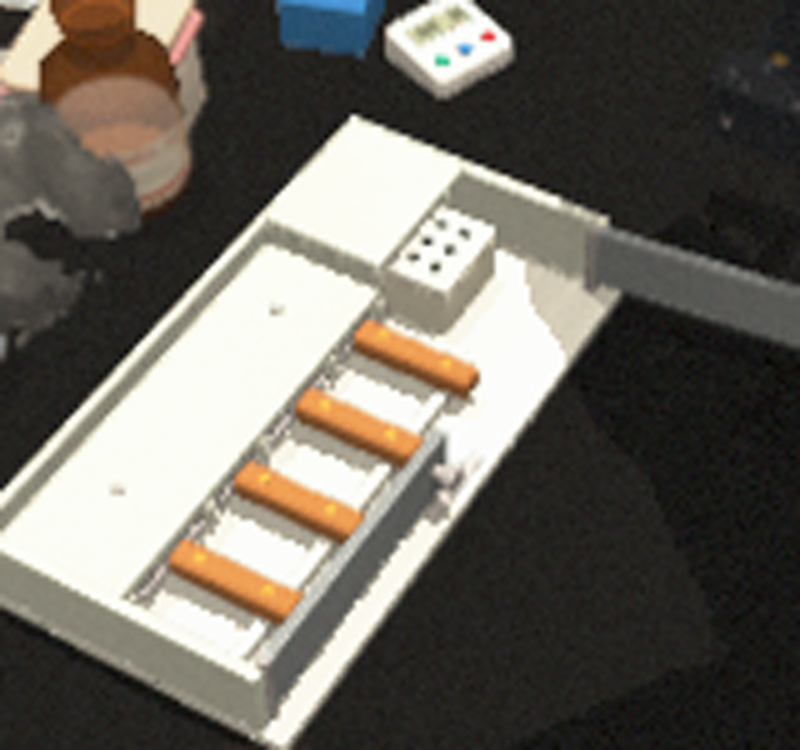

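```bash
python3 -m crank '-0.6 0.2 -3 0 0 0 0;-0.6 0.2 -6 0 0 0 0;-0.6 0.2 -9 0 0 0 0;-0.6 0.2 -9 0 0 0 0;-0.6 0.2 -9 0 0 0 0'; python3 - <<'E'
from h import *
p=door('R',97,115,20); delta(p[0],p[1],.03,-93.66)
p=door('R',95,115,0); delta(p[0],p[1],.03,-93.66)
p=door('R',65,115,0); delta(p[0],p[1],.03,-93.66)
E
```

```text
clock: 48.52
eef_pos: [0.4803, -0.2055, 0.0317]
orientation: [[-0.063, -0.998, 0.001], [-0.998, 0.063, -0.001], [0.001, -0.001, -1.0]]
force: [-0.9, -0.1, 0.0]
opening: 0.007
t 48.52 now [ 0.4803 -0.2055  0.0317] jaw -93.59 F [-0.9 -0.1  0. ] open 0.007 zax [ 0.001 -0.001 -1.   ]
delta cm [-0.1  -0.37 -0.17] turn -0.1
t 48.52 now [ 0.4803 -0.2055  0.0317] jaw -93.59 F [-0.9 -0.1  0. ] open 0.007 zax [ 0.001 -0.001 -1.   ]
delta cm [-0.31  2.05 -0.17] turn -0.1
t 48.52 now [ 0.4803 -0.2055  0.0317] jaw -93.59 F [-0.9 -0.1  0. ] open 0.007 zax [ 0.001 -0.001 -1.   ]
delta cm [-0.09  7.98 -0.17] turn -0.1
```

```bash
python3 -m crank '-0.2 1 -0.1 0 0 0 0;-0.3 2 -0.1 0 0 0 0;-0.5 3 -0.1 0 0 0 0;-0.6 4 -0.1 0 0 0 0;-0.6 5 -0.1 0 0 0 0;-0.5 6 -0.1 0 0 0 0;-0.3 7 -0.1 0 0 0 0;-0.1 8 -0.1 0 0 0 0'; python3 - <<'E'
from h import *
for t in (65,55,45,35,25): p=door('R',t,115); delta(p[0],p[1],.03,-93.66)
E
```

```text
clock: 49.52
eef_pos: [0.4787, -0.1254, 0.0295]
orientation: [[-0.064, -0.998, -0.0], [-0.998, 0.064, 0.0], [-0.0, 0.0, -1.0]]
force: [-0.3, -1.0, -1.2]
opening: 0.003
t 49.52 now [ 0.4787 -0.1254  0.0295] jaw -93.65 F [-0.3 -1.  -1.2] open 0.003 zax [-0.  0. -1.]
delta cm [ 0.07 -0.03  0.05] turn -0.0
t 49.52 now [ 0.4787 -0.1254  0.0295] jaw -93.65 F [-0.3 -1.  -1.2] open 0.003 zax [-0.  0. -1.]
delta cm [0.85 1.88 0.05] turn -0.0
t 49.52 now [ 0.4787 -0.1254  0.0295] jaw -93.65 F [-0.3 -1.  -1.2] open 0.003 zax [-0.  0. -1.]
delta cm [2.   3.66 0.05] turn -0.0
t 49.52 now [ 0.4787 -0.1254  0.0295] jaw -93.65 F [-0.3 -1.  -1.2] open 0.003 zax [-0.  0. -1.]
delta cm [3.49 5.24 0.05] turn -0.0
t 49.52 now [ 0.4787 -0.1254  0.0295] jaw -93.65 F [-0.3 -1.  -1.2] open 0.003 zax [-0.  0. -1.]
delta cm [5.29 6.53 0.05] turn -0.0
```

```bash
python3 -m crank '0.4 0.9 0 0 0 0 0;0.9 1.9 0 0 0 0 0;1.4 2.8 0 0 0 0 0;2 3.7 0 0 0 0 0;2.7 4.5 0 0 0 0 0;3.5 5.2 0 0 0 0 0;4.4 5.9 0 0 0 0 0;5.3 6.5 0 0 0 0 0'; python3 -m crank '1 0.5 0 0 0 0 0;2 0.9 0 0 0 0 0;3 1.2 0 0 0 0 0;3.6 1.35 0 0 0 0 0;3.6 1.35 0 0 0 0 0';python3 - <<'E'
from h import *
for t in (8,0): p=door('R',t,115); delta(p[0],p[1],.03,-93.66)
E
```

```text
clock: 50.52
eef_pos: [0.5322, -0.0606, 0.0295]
orientation: [[-0.064, -0.998, 0.0], [-0.998, 0.064, 0.0], [-0.0, -0.0, -1.0]]
force: [-0.4, -1.1, -0.3]
opening: 0.005
clock: 51.15
eef_pos: [0.5678, -0.0475, 0.0294]
orientation: [[-0.064, -0.998, 0.0], [-0.998, 0.064, 0.0], [-0.0, -0.0, -1.0]]
force: [-0.1, -0.1, 0.2]
opening: 0.004
t 51.15 now [ 0.5678 -0.0475  0.0294] jaw -93.65 F [-0.1 -0.1  0.2] open 0.004 zax [ 0.  0. -1.]
delta cm [-0.01  0.09  0.06] turn -0.0
t 51.15 now [ 0.5678 -0.0475  0.0294] jaw -93.65 F [-0.1 -0.1  0.2] open 0.004 zax [ 0.  0. -1.]
delta cm [1.83 0.3  0.06] turn -0.0
```

```bash
python3 -m crank '0.5 0.1 0 0 0 0 0;1.0 0.2 0 0 0 0 0;1.4 0.3 0 0 0 0 0;1.7 0.3 0 0 0 0 0;1.85 0.3 0 0 0 0 0;1.85 0.3 0 0 0 0 0';  python3 -m crank '0.2 0 0 0 0 0 0;0.3 0 0 0 0 0 0;0.3 0 0 0 0 0 0'
```

```text
clock: 51.9
eef_pos: [0.5847, -0.0445, 0.0294]
orientation: [[-0.064, -0.998, -0.004], [-0.998, 0.064, 0.0], [-0.0, 0.004, -1.0]]
force: [-10.4, -1.3, 6.4]
opening: 0.002
clock: 52.28
eef_pos: [0.5848, -0.0444, 0.0294]
orientation: [[-0.063, -0.998, -0.012], [-0.998, 0.063, 0.001], [-0.0, 0.012, -1.0]]
force: [-29.8, -3.2, 18.4]
opening: 0.005
```

```bash
python3 -m crank '-1.5 0 0 0 0 0 0;-4 -2 3 0 0 0 0;-8 -6 7 0 0 0 0;-11 -12 10 0 0 0 0;-13 -18 12 0 0 0 0;-14 -24 12 0 0 0 0;-15 -28 12 0 0 0 0;-15 -28 12 0 0 0 0'; python3 - <<'E'
from h import *
L=[[-90,179,60],[-90,8,60]];R=[[-90,-167,60],[-90,4,60]]
C=np.r_[T(S,[.013,-.114,0])[0,:2],S[2]-np.pi/2]
ov=[(S,L),(S,R),(C,[[-30,-45,50],[30,-45,50]])]
f=overlay('top','n1.png',240,130,400,220,5,ov)
f=overlay('scene','n1s.png',200,110,380,260,4,ov)
crop(f,'n2s.png',260,150,350,220,8)
crop(snap('top'),'n2.png',255,170,385,210,6)
E
```

```text
clock: 53.28
eef_pos: [0.4382, -0.328, 0.1496]
orientation: [[-0.068, -0.998, 0.001], [-0.998, 0.068, -0.001], [0.001, -0.001, -1.0]]
force: [0.2, 1.4, 0.5]
opening: -0.0
```

View pics/n1.png

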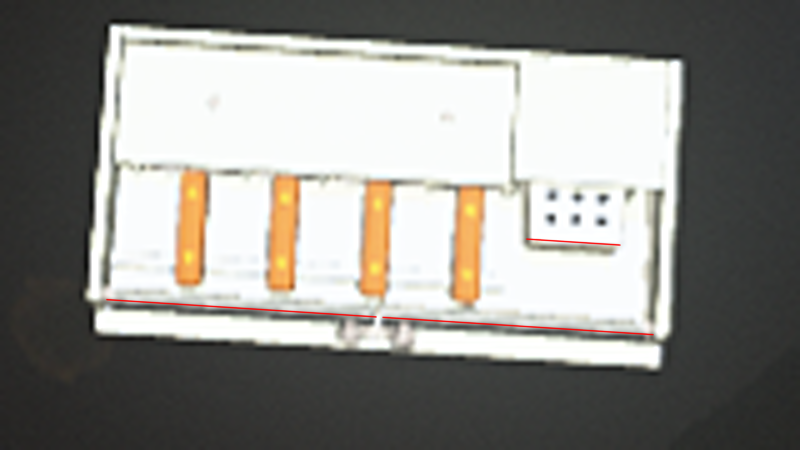

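View pics/n1s.png

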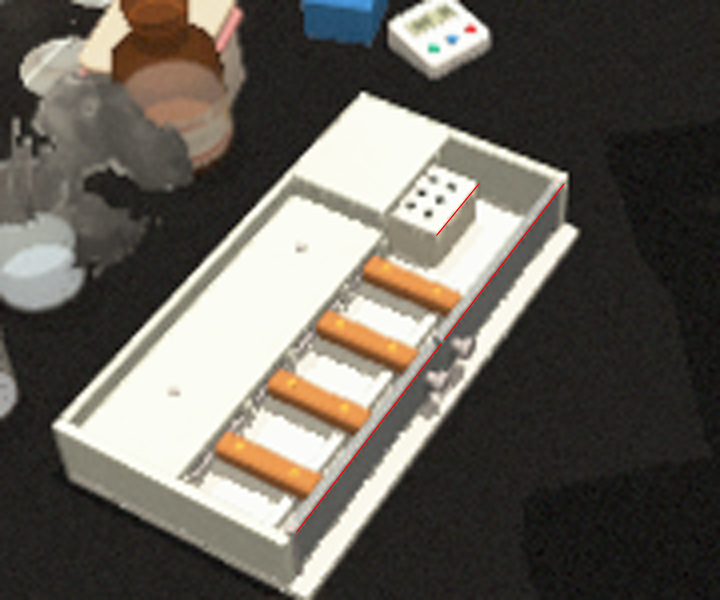

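View pics/n2.png

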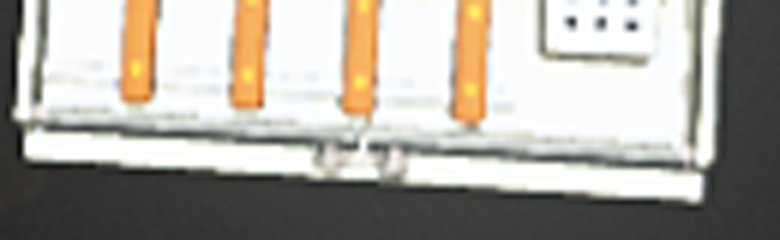

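View pics/n2s.png

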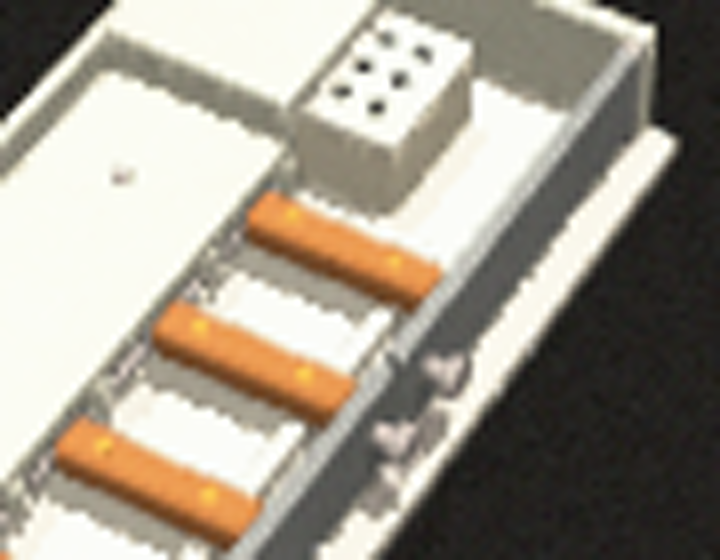

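```bash
python3 -m crank '0 0 3 0 0 0 0;0 0 3 0 0 0 0;0 0 3 0 0 0 0;0 0 3 0 0 0 0' && python3 - <<'E'
from h import *
f=overlay('top','z1.png',240,130,400,220,5,[])
s=observe(); print(s['force'],s['clock'])
print(finish_job())
E
```

```text
clock: 53.92
eef_pos: [0.439, -0.3239, 0.1786]
orientation: [[-0.063, -0.998, -0.001], [-0.998, 0.063, 0.001], [-0.001, 0.001, -1.0]]
force: [-0.3, -0.3, 0.6]
opening: 0.003
[ 0.66287957 -0.02508428 -0.67728948] 53.975
the job is handed in; nothing more can be done
None
```

View pics/z1.png

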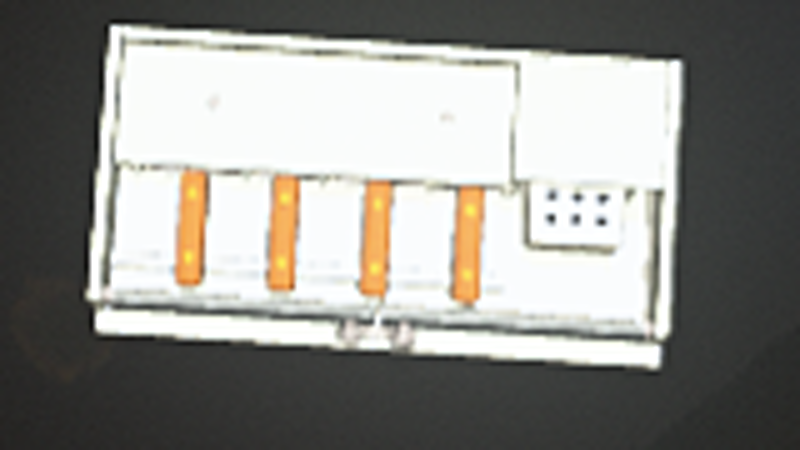

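The job is done and handed in at about 54 s. All four scrapers are in slots of their own width, the drying cartridge is in its lane against the stop, and both doors are shut.

- **Scrapers:** each one went in until the shoulder met the block, with 7 to 12 N of contact within about 1 mm of the position I had worked out. In the overlays each handle lay along its slot.
- **Cartridge:** the stop was met about 3 mm earlier than expected. In the picture afterwards it stood within 1 to 2 mm of its home outline, well inside the 12 mm allowed.
- **Doors:** each was pushed to a hard stop, with about 23 N on the left and 30 N on the right. Both leaves lined up with the shut line in both cameras. I could not read the door angles directly, so "below 0.03 rad" rests on those pictures and the contact position.
- **End state:** in the last picture everything was in place. The arm was clear of the store, with a wrist force under 1 N. I saw no knock or grip slip during the run.

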